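# Turn a lamp stem over in the V-rest and load it in the drill jig

## Robot

A 6-joint arm with a two-finger parallel gripper is mounted at the origin on the work surface. World frame = base frame: x ahead of the robot, y to its left, z up, the work surface at z = 0. Lengths are in m, angles in rad, forces in N, time in s.
With the tool pointing down it reaches from about 0.325 to 0.875 m from the base axis. Payload 4.4 kg.
Tool frame: the origin (TCP) lies midway between the tips of the shut fingers; the grasp point (between the pads) lies 19 mm behind it; z points along the fingers, y is the line along which they close (so a half turn about z gives the same grasp; the last joint's range is limited). The gripper opens to 85 mm and grips with 20 to 120 N. Pads are 22 mm wide; open, the fingers measure 114 mm over their backs; the gripper's body (76 mm by 85 mm) begins 54 mm behind the grasp point. The pads swing forward as they close: fully open they stand 13 mm farther back than shut.
Start: joints at [1.105, 0.207, 1.542, -0, 1.393, -0.15], TCP at [0.178, 0.547, 0.231] pointing down, gripper open.
Joint ranges: [-2.73, 2.73], [-0.86, 2.22], [0.23, 2.46], [-1.11, 4.25], [0.08, 2.63], [-2.82, 2.82]. Speed limits (rad/s): [2.79, 2.79, 3.14, 3.14, 3.14, 3.14].

## Interface

Orientations are given as a unit quaternion [w, x, y, z].
In Python, from plant import ctrl gives the robot as it stands. The module is installed in compiled form; this text tells all that it offers.
- The arm moves only by the shell command python3 -m pendant 'ROWS' [FORCE]. ROWS is JSON, one flat list of numbers, 7 for each row, row after row: the shift along the tool's x, y, z in cm, then the turn, a rotation vector about the tool's x, y, z in degrees, then the opening, from -1 (shut) to 1 (fully open). In form: [x, y, z, rx, ry, rz, fingers, x, y, z, rx, ry, rz, fingers, ...]. A call has exactly 5 rows; each row shifts and turns the commanded pose from where the row before left it, along the tool's axes as they then stand; what a row does not reach is not made up. A row lasts 1/12 s, in which the tool goes at most 41.7 mm and 7.16 degrees, less where a joint would pass 70% of its speed; a pose out of reach is approached as far as the arm can. A call with a gripper value outside its range is refused whole. The fingers move at their own pace and stop on an object; FORCE is the grip in N (left out, the last holds). Time passes only in rows, so rows that do not move let the fingers close, or fill a call up. It gives the time, the measured TCP pose, the force, the opening and the grip force at its end, in the units of the state.
- ctrl.get_state(): the state, without advancing time (a new reading comes with each control period).
- ctrl.camera(name): name is "scene" or "top" or "wrist"; returns a dict with "pixels" (480x640x3 uint8, blue, green, red), "vertical_fov" (degrees; the focal length in pixels is half the picture's height over the tangent of half this angle, whatever the lens; pixels are square), "cx", "cy" (the principal point, pixels), "xyz" and "orientation" of the camera in the world. Camera axes: x right, y down, z forward; pixel columns grow to the right and rows downward; lengths in m; the calibration is good to about 2 mm. The wrist camera is an equidistant fisheye: a pixel r from the principal point sees the ray r / f radians off the axis. A picture is of the moment at which its call begins. There is no depth.
- ctrl.hand_in(): hands the job in; it is judged then, once.
Trained networks look in a picture, given as the dict that the camera call returned (one of the last four; its "shot" number tells which), for a name from the list of things; names that differ only in an ending like _2 or _b are one class to them, and where a whole thing is asked for, a point or a joint stands for the part that bears it (a point fixed in the world has none). Each returns a list of dicts, best first, with "score" (0 to 1); they miss things now and then, are a little off and sometimes report something else, mostly with a low value. They report only what shows in the picture. A call takes as long as a camera call. They do not tell look-alikes from the thing itself.
- ctrl.look_for(picture, target): "centre" ([column, row] in pixels, amid what is visible of it).
The state is a dict: "clock": time; "joint_positions": joint angles; "joint_velocities": joint speeds; "joint_efforts": joint torques, N m; "tool_pos": TCP position; "tool_rot": TCP orientation; "ft_force": force on the tool from outside, world axes, zero at the start; "moment": the same for the moment, N m; "grip_width": opening from 0.0 (shut) to 1.0 (fully open); "gripper_force": force on a finger pad.
Only numpy, scipy, OpenCV 4.12 (cv2) and the standard library are available. Lean on these libraries where they do the work, as an engineer would, in place of code of your own. Each camera call takes 0.05 s, during which the arm holds its last target. There are 200 camera calls.

## Task

Take the brass lamp stem with the cup on its end out of the timber rack and lay it in the sloping V-rest, cup at the high end, and let go of it there. Take it again round its middle, lift it clear and lay it level in the two saddles of the drill jig with the cup at the open end, then slide it under the bridge until its foot is fully home against the stop, and leave it there. Do not drop the stem, and leave the other stems and everything else on the bench where they are.

Things in the scene. Friction and masses are not known exactly. Their poses are not given: they have to be found in the camera images.
- stem: the brass lamp stem: round tube 18 mm in diameter, 200 mm long in all; the last 30 mm at the head are a cylindrical lamp-holder cup 30 mm in diameter with a flat dark end face. About 0.22 kg, balance about 115 mm from the foot. Starts upright, cup up, in one of the rack's bores. Origin: centre of the foot's end face; z axis: along the stem to the head
- stem_foot (a point): centre of the stem's foot end face (the plain 18 mm end)
- stem_mid (a point): point on the stem's axis, half way, 100 mm from either end
- stem_head (a point): centre of the flat end face of the stem's cup, 200 mm from the foot
- rack: fixed timber block 270 x 80 x 90 mm tall with a row of three square bores 24 mm wide and 80 mm deep, 85 mm apart along its x axis (at x = -85, 0 and +85 mm); origin: centre of its underside. A 200 mm stem in it stands 120 mm proud, its top 210 mm above the bench
- vrest: fixed grey V-rest that carries the sloping V (vee); origin: bench level, under the V's origin; x axis: level, towards the high end; base plate 200 x 100 mm, 12 mm thick
- vee: the sloping V. Origin: on the axis of an 18 mm stem lying in the V, 135 mm above the bench; the stem's middle comes here when its foot is 2 mm off the foot stop. x axis: along the V, rising at 45 degrees to the high end (cup end); y axis: level, across; z axis: square out of the V, up at 45 degrees. Friction may or may not keep the stem from sliding down to the stop
- vee_stop (a point): centre of the V's foot stop face, on the stem's axis, at x = -102 mm in the V's frame
- vee_gap (a point): middle of the gap for fingers between the two V pieces, on the stem's axis. Each V piece is 20 mm long, at x = +52 and -50 mm in the V's frame; walls at 90 degrees to each other, 45 mm apart at their tops, which stand 10 mm above the stem's axis; the gap is 82 mm long and free down to a slab, 50 mm wide, 35 mm below the axis
- jig: fixed drill jig, base 250 x 90 x 14 mm. Origin: centre of its underside; x axis: level, along the jig, from the stop to the open end (cup end), where nothing stands on the base. Two V saddles, 20 mm long, at x = -60 and +40 mm, hold the stem level, axis 65 mm above the bench at y = 0; wall tops 75 mm above the bench and 45 mm apart; 80 mm free between the saddles for fingers
- jig_stop (a point): centre of the stop's face that the stem's foot must meet: x = -110 mm, 65 mm above the bench
- jig_bridge (a point): middle of the bridge's underside, 82 mm above the bench. The bridge with its drill bush covers x = -110 to -92 mm of the jig; legs 52 mm apart inside; top 106 mm above the bench
- plain_tube: bystander: plain brass tube, 18 mm in diameter, 200 mm long, no cup, upright in another bore of the rack; origin at its lower end
- ball_stem: bystander: brass stem 18 mm in diameter, 173 mm long, with a 30 mm ball at the top, upright in another bore of the rack; origin at its lower end
- oil_bottle: loose bystander: amber glass bottle with black cap, 44 mm across, 115 mm tall; origin: centre of its underside
- screw_jar: loose bystander: glass jar with steel lid, 56 mm across, 75 mm tall; origin: centre of its underside
- polish_tin: loose bystander: squat tin, 68 mm across, 50 mm tall; origin: centre of its underside
- reflector: loose bystander: green lamp reflector standing on its 130 mm wide mouth, 90 mm tall; origin: centre of its underside
- bulb_carton: loose bystander: cardboard carton 70 x 110 x 70 mm; origin: centre of its underside
- screwdriver: loose bystander: screwdriver lying on the bench; origin: within it, at bench level
- lamp_foot: loose bystander: dark round lamp foot, 120 mm across, 60 mm tall; origin: centre of its underside
Mind the look-alikes: they are no part of the job. What is shaped like the vrest but blue or brown is not meant.

How it is judged:
By the outcome, as a careful person would: the job done as asked, in the order asked, and still so for the second after the job is handed in, with the robot touching nothing.
It also fails if it takes over 72 s, if anything falls off the work surface, if the arm or the gripper's body presses on something with over 40 N, if the wrist force passes 120 N, or if a joint passes its speed limit or range.

## Working session

There is one attempt and no reset: what is moved stays moved. The work goes in short steps, Python scripts to look and compute and a shell command to move; the robot and the scene stay as the last step left them, time stands still between calls to the robot, and variables do not carry over. Pictures are saved under pics/ and viewed, at most 10 in all, crops included, and the job is handed in when it is done.

```bash
mkdir -p pics; cat > h.py <<'E'
import numpy as np, cv2
from scipy.spatial.transform import Rotation as R
from plant import ctrl
def q2R(q): return R.from_quat([q[1],q[2],q[3],q[0]])
def ray(p,uv,fish=False):
    f=240/np.tan(np.radians(p["vertical_fov"])/2)
    d=np.array([uv[0]-p["cx"],uv[1]-p["cy"]])/f
    if fish:
        r=np.hypot(*d); v=np.array([*(d/r*np.sin(r)),np.cos(r)]) if r>0 else np.array([0,0,1.])
    else: v=np.array([d[0],d[1],1])
    return np.array(p["xyz"]), q2R(p["orientation"]).apply(v)
def onz(p,uv,z,fish=False):
    o,v=ray(p,uv,fish); return o+v*(z-o[2])/v[2]
def proj(p,X,fish=False):
    f=240/np.tan(np.radians(p["vertical_fov"])/2)
    v=q2R(p["orientation"]).inv().apply(np.array(X)-np.array(p["xyz"]))
    if fish:
        r=np.hypot(v[0],v[1]); th=np.arctan2(r,v[2]); return np.array([p["cx"],p["cy"]])+f*th*v[:2]/max(r,1e-9)
    return np.array([p["cx"],p["cy"]])+f*v[:2]/v[2]
def tri(a,ua,b,ub):
    o1,v1=ray(a,ua);o2,v2=ray(b,ub)
    v1=v1/np.linalg.norm(v1);v2=v2/np.linalg.norm(v2)
    s=np.linalg.lstsq(np.c_[v1,-v2],o2-o1,rcond=None)[0]
    p1,p2=o1+v1*s[0],o2+v2*s[1]
    return (p1+p2)/2,np.linalg.norm(p1-p2)
E
python3 - <<'E'
from h import *
s=ctrl.get_state(); print(s)
P={}
for n in ["top","scene"]:
    p=ctrl.camera(n); P[n]=p; cv2.imwrite(f"pics/{n}0.png",p["pixels"])
    print(n,{k:v for k,v in p.items() if k!="pixels"})
    for t in ["stem_head","stem","vee","vrest","vee_gap","vee_stop","jig","jig_stop","jig_bridge","rack","plain_tube","ball_stem"]:
        print(t,[(np.round(r["centre"],1).tolist(),round(r["score"],2)) for r in ctrl.look_for(p,t)[:4]])
E
```

```text
{'clock': 0.0, 'joint_positions': array([ 1.10547515e+00,  2.07420499e-01,  1.54293408e+00, -2.37349501e-05,
        1.39353584e+00, -1.50519795e-01]), 'joint_velocities': array([-6.62911944e-05, -2.47472848e-04, -1.07091720e-03, -1.11767597e-03,
        1.13142706e-03, -5.37836116e-04]), 'joint_efforts': array([ 1.01313482e-03, -3.83043873e+01, -2.91595209e+01, -1.21922762e-04,
        1.05664018e-02,  8.61265107e-06]), 'tool_pos': array([0.17772076, 0.54604921, 0.23013492]), 'tool_rot': array([-3.37070627e-04,  1.56749380e-01,  9.87637743e-01, -1.09838512e-03]), 'ft_force': array([ 1.24941639, -0.99212986,  0.0385138 ]), 'moment': array([-0.03425585, -0.00482384, -0.00947836]), 'gripper_force': 0.0, 'grip_width': 0.9991010320617996}
top {'vertical_fov': 44.329195601833554, 'cx': 321.00872865707464, 'cy': 242.58118179695245, 'xyz': array([0.32053166, 0.08024809, 1.5103435 ]), 'orientation': array([ 0.04412748, -0.69954101,  0.71141276, -0.05086279]), 'shot': 1}
stem_head [([482.7, 199.3], 0.72), ([481.1, 233.0], 0.64)]
stem [([339.3, 214.6], 0.48)]
vee [([127.6, 231.8], 0.93), ([191
[... 1004 characters left out ...]
98.9, 279.6], 0.89), ([443.8, 178.7], 0.69), ([199.7, 164.4], 0.65)]
vrest [([522.8, 291.0], 0.82), ([305.4, 292.8], 0.78), ([203.7, 182.7], 0.77), ([445.4, 200.3], 0.57)]
vee_gap [([201.3, 165.6], 0.9), ([445.8, 179.8], 0.83), ([519.0, 276.7], 0.69), ([299.3, 277.1], 0.59)]
vee_stop [([445.2, 183.0], 0.87), ([300.7, 275.2], 0.74), ([201.0, 164.7], 0.69), ([520.7, 276.7], 0.58)]
jig [([409.9, 285.9], 0.67)]
jig_stop [([405.2, 289.7], 0.61), ([313.4, 377.9], 0.31)]
jig_bridge [([410.5, 284.0], 0.96), ([218.5, 383.3], 0.26)]
rack [([391.9, 354.8], 0.7), ([167.8, 272.2], 0.56)]
plain_tube [([150.5, 267.8], 0.73), ([131.5, 338.3], 0.73), ([305.1, 292.9], 0.18)]
ball_stem [([173.1, 214.3], 0.66)]
```

View pics/top0.png

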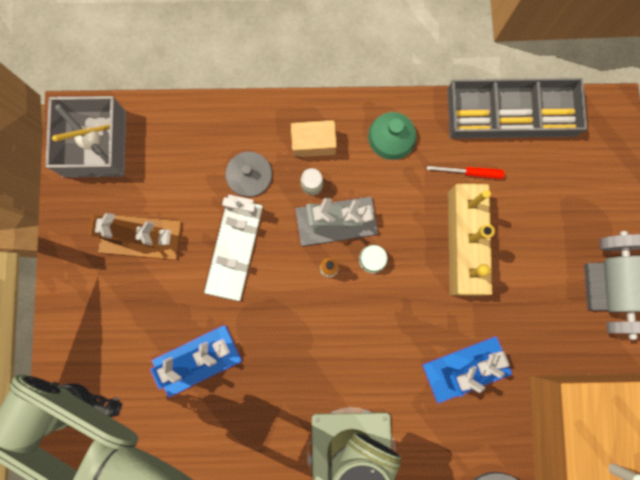

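View pics/scene0.png

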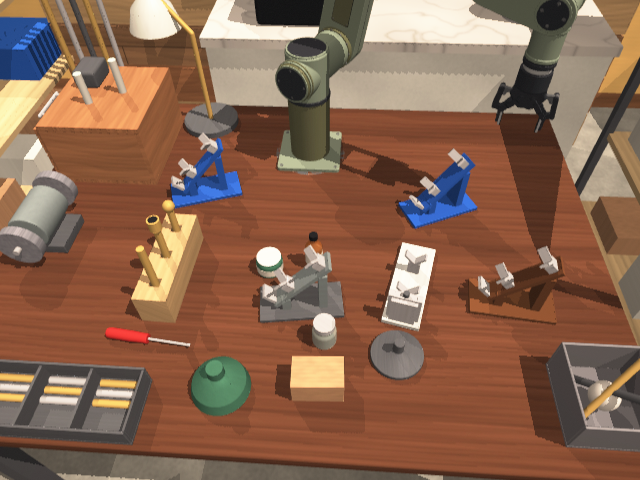

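The middle rack stem is the cup stem (top 487,232; scene 153,220). The grey V-rest is at (337,221) with its high end to the left, and the white jig is at (234,250). I'll zoom in to get the corners.

```bash
python3 - <<'E'
from h import *
t=cv2.imread("pics/top0.png"); s=cv2.imread("pics/scene0.png")
def c(im,x,y,w,h,k):
    o=cv2.resize(im[y:y+h,x:x+w],None,fx=k,fy=k,interpolation=cv2.INTER_CUBIC)
    for i in range(0,w,10):
        cv2.line(o,(i*k,0),(i*k,6 if i%50 else 14),(0,0,255),1)
        if i%20==0: cv2.putText(o,str(x+i),(i*k,22),0,.35,(0,255,255),1)
    for i in range(0,h,10):
        cv2.line(o,(0,i*k),(6,i*k),(0,0,255),1)
        if i%20==0: cv2.putText(o,str(y+i),(8,i*k+4),0,.35,(0,255,255),1)
    return o
a=np.hstack([c(t,200,190,80,120,5),c(s,375,235,80,120,5)])
cv2.imwrite("pics/c1.png",a)
b=np.hstack([c(t,290,190,100,60,4),c(s,250,240,100,90,4)[:240]]) 
b=np.hstack([c(t,290,180,100,75,4),c(s,250,245,100,75,4)])
d=np.hstack([c(t,440,175,60,130,4),c(s,125,195,85,130,4)])
W=800
b=np.pad(b,((0,0),(0,W-b.shape[1]),(0,0)));d=np.pad(d[:],((0,0),(0,W-d.shape[1]),(0,0)))
cv2.imwrite("pics/c2.png",b); cv2.imwrite("pics/c3.png",d)
E
```

```text
(no output)
```

View pics/c1.png

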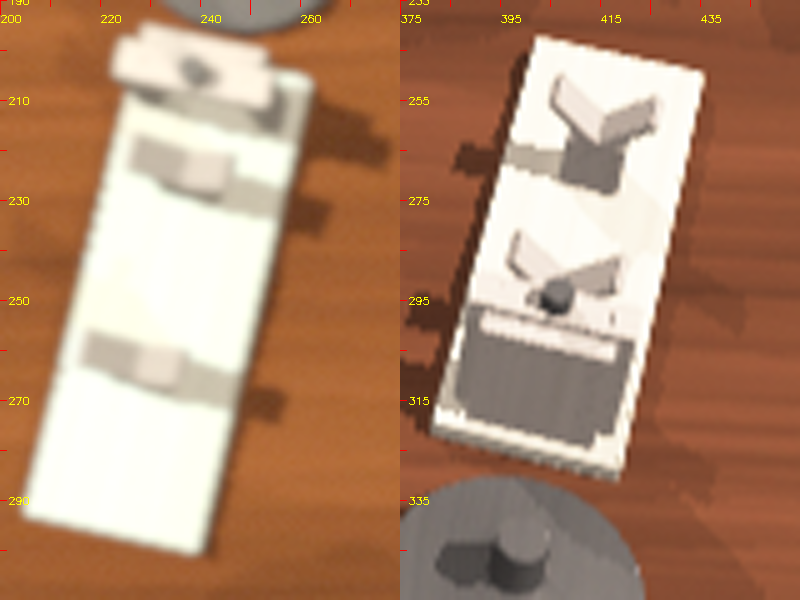

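View pics/c2.png

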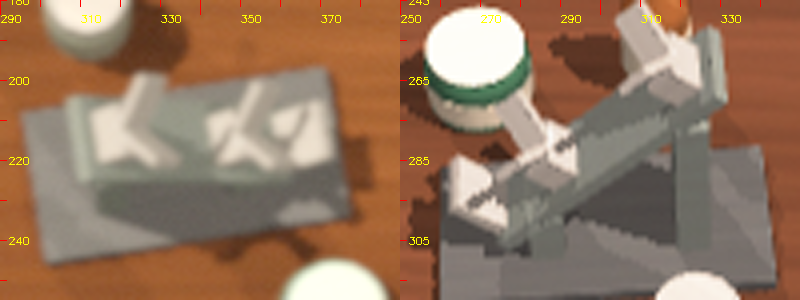

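View pics/c3.png

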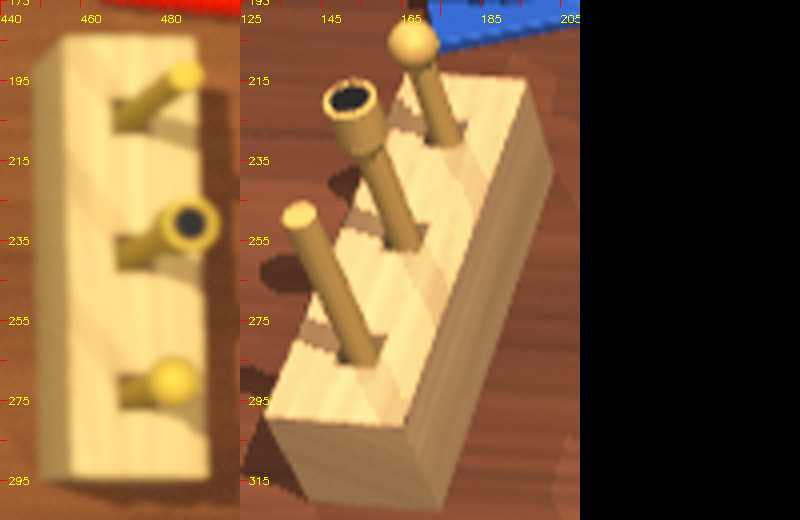

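Jig: the bridge end is at the far (+x) end and the open end faces the robot. V-rest: high end at top-image left, foot stop at right. Cup face centre: top (487.5,230.5), scene (152.8,219.5). Next I'll fit the poses.

```bash
cat > fit.py <<'E'
from h import *
from scipy.optimize import least_squares
import pickle
def fit(obs,x0,P):
    def res(p):
        c,s=np.cos(p[2]),np.sin(p[2]); o=[]
        for cam,uv,(lx,ly,z) in obs:
            o+=list(proj(P[cam],[p[0]+c*lx-s*ly,p[1]+s*lx+c*ly,z])-uv)
        return np.array(o)
    r=least_squares(res,x0,loss="soft_l1"); return r.x,res(r.x).reshape(-1,2)
E
python3 - <<'E'
from fit import *
P={n:ctrl.camera(n) for n in ["top","scene"]}
for p in P.values(): p.pop("pixels")
pickle.dump(P,open("P.pkl","wb"))
z=.014
# jig local: x from stop(-.125) to open(+.125); looking from stop toward open (world -x), y left = world -y
jig=[("top",(204.4,293.6),(.125,-.045,z)),("top",(240,301.2),(.125,.045,z)),("top",(262.4,205.6),(-.125,.045,z)),
("scene",(402,242.4),(.125,.045,z)),("scene",(436,249.6),(.125,-.045,z)),("scene",(419.4,329),(-.125,-.045,z)),("scene",(381.6,320),(-.125,.045,z))]
z=.012
v=[("top",(295,207.5),(.1,-.05,z)),("top",(371.25,197),(-.1,-.05,z)),("top",(377.5,233.75),(-.1,.05,z)),("top",(301.25,245.75),(.1,.05,z)),
("scene",(340,281.75),(.1,.05,z)),("scene",(343.75,316.25),(.1,-.05,z))]
z=.09
# rack local x -> take world +y
r=[("top",(456.25,184.25),(-.135*-1*-1,0,z))]
r=[("top",(456.25,184.25),(.135,.04,z)),]
print(onz(P["top"],(456.25,184.25),.09),onz(P["top"],(457.5,294.5),.09),onz(P["top"],(492,294.5),.09),onz(P["scene"],(167.5,213),.09),onz(P["scene"],(131.25,298.75),.09))
# rack local x := world x-ish, y left
r=[("top",(456.25,184.25),(.135,.04,z)),("top",(457.5,294.5),(-.135,.04,z)),("top",(492,294.5),(-.135,-.04,z)),("top",(488.75,184.25),(.135,-.04,z)),
("scene",(167.5,213),(-.135,-.04,z)),("scene",(196.75,215),(-.135,.04,z)),("scene",(166.25,302),(.135,.04,z)),("scene",(131.25,298.75),(.135,-.04,z))]
for n,o,x0 in [("jig",jig,[.4,.3,3.1]),("v",v,[.45,.05,1.5]),("rack",r,[.4,-.3,0])]:
    p,e=fit(o,x0,P); print(n,p.round(4),"\n",e.round(1).tolist())
print("cup",tri(P["top"],(487.5,230.5),P["scene"],(152.75,219.5)), onz(P["top"],(487.5,230.5),.21),onz(P["scene"],(152.75,219.5),.21))
E
```

```text
[ 0.65250897 -0.2716451   0.09      ] [ 0.3809886  -0.26155914  0.09      ] [ 0.37957227 -0.34485961  0.09      ] [ 0.3830248  -0.33717977  0.09      ] [ 0.65276519 -0.34605737  0.09      ]
jig [0.5125 0.2907 2.915 ] 
 [[-0.5, -1.3], [-1.4, -1.5], [-1.9, -0.9], [-0.8, -0.8], [-0.9, -0.8], [-0.1, -0.8], [-0.6, -1.2]]
v [0.5799 0.0245 1.6968] 
 [[-0.1, -0.5], [0.0, -0.7], [-0.2, 0.3], [-1.0, -0.8], [-0.3, -1.0], [-0.6, -1.5]]
rack [ 0.517  -0.3048 -0.0276] 
 [[-1.3, -0.2], [-0.2, -0.9], [-1.6, -0.6], [-1.5, 0.2], [-1.2, -0.6], [-0.4, -0.8], [-1.1, -1.5], [-0.8, -0.8]]
cup (array([ 0.5173366 , -0.30560881,  0.20807689]), np.float64(0.0036735271515042373)) [ 0.5175337 -0.3069051  0.21     ] [ 0.51923968 -0.30253213  0.21      ]
```

```bash
cat > log.py <<'E'
from h import *
import json
s=ctrl.get_state()
open("log.jsonl","a").write(json.dumps([list(s["joint_positions"]),list(s["tool_pos"]),list(s["tool_rot"])])+"\n")
print(round(s["clock"],2),np.round(s["joint_positions"],2),np.round(s["tool_pos"],4),np.round(s["tool_rot"],3),"F",np.round(s["ft_force"],1),"grip",round(s["grip_width"],3),round(s["gripper_force"],1))
E
L="python3 log.py"; $L
A='[-2.3,-1.15,-0.8,0,0,0,1,-2.3,-1.15,-0.8,0,0,0,1,-2.3,-1.15,-0.8,0,0,0,1,-2.3,-1.15,-0.8,0,0,0,1,-2.3,-1.15,-0.8,0,0,0,1]'
unset A
python3 -m pendant '[-2.3,-1.15,-0.8,0,0,0,1,-2.3,-1.15,-0.8,0,0,0,1,-2.3,-1.15,-0.8,0,0,0,1,-2.3,-1.15,-0.8,0,0,0,1,-2.3,-1.15,-0.8,0,0,0,1]'; $L
python3 -m pendant '[-2.3,-1.15,-0.8,0,0,0,1,-2.3,-1.15,-0.8,0,0,0,1,-2.3,-1.15,-0.8,0,0,0,1,-2.3,-1.15,-0.8,0,0,0,1,-2.3,-1.15,-0.8,0,0,0,1]' >/dev/null; $L
python3 -m pendant '[-2.3,-1.15,-0.8,0,0,0,1,-2.3,-1.15,-0.8,0,0,0,1,-2.3,-1.15,-0.8,0,0,0,1,-2.3,-1.15,-0.8,0,0,0,1,-2.3,-1.15,-0.8,0,0,0,1]' >/dev/null; $L
python3 -m pendant '[-0.7,-2.2,0,0,0,5,1,-0.7,-2.2,0,0,0,5,1,-0.7,-2.2,0,0,0,5,1,-0.7,-2.2,0,0,0,5,1,-0.7,-2.2,0,0,0,5,1]' >/dev/null; $L
python3 -m pendant '[-2,-2.2,0,-5,0,0,1,-2,-2.2,0,-5,0,0,1,-2,-2.2,0,-5,0,0,1,-2,-2.2,0,-5,0,0,1,-2,-2.2,0,-5,0,0,1]' >/dev/null; $L
```

```text
1.4 [ 1.11  0.21  1.54  0.    1.39 -0.15] [0.178  0.5467 0.2313] [-0.     0.157  0.988 -0.   ] F [-0.6 -0.5  0.1] grip 1.0 0.0
clock: 1.82
tool_pos: [0.2702, 0.4556, 0.2717]
tool_rot: [0.0, 0.157, 0.988, 0.0]
ft_force: [0.6, -0.1, 0.4]
grip_width: 0.998
gripper_force: 0.0
1.82 [ 0.87  0.08  1.6  -0.    1.46 -0.38] [0.2702 0.4556 0.2717] [0.    0.157 0.988 0.   ] F [ 0.6 -0.1  0.4] grip 0.998 0.0
2.23 [ 0.62  0.02  1.58 -0.    1.54 -0.63] [0.3619 0.3652 0.3118] [0.    0.157 0.988 0.   ] F [ 1.   0.5 -0.6] grip 1.002 0.0
2.65 [ 0.38  0.04  1.48  0.    1.62 -0.87] [0.4534 0.2749 0.3518] [0.    0.157 0.988 0.   ] F [ 0.6 -0.  -0. ] grip 1.0 0.0
3.07 [ 0.17 -0.11  1.63 -0.    1.62 -0.64] [0.4319 0.162  0.3512] [ 0.     0.369  0.929 -0.   ] F [ 0.2 -0.6  0.2] grip 1.001 0.0
3.48 [-0.49 -0.37  1.93  0.43  1.47 -1.33] [0.432  0.0153 0.3339] [0.083 0.357 0.908 0.203] F [ 1.  -0.8 -0.9] grip 0.997 0.0
```

```bash
cat > kin.py <<'E'
from h import *
import json
from scipy.optimize import least_squares
LO=np.array([-2.73,-.86,.23,-1.11,.08,-2.82]);HI=np.array([2.73,2.22,2.46,4.25,2.63,2.82])
E=lambda a,t: R.from_euler(a,t)
def fk(q,m,sg=(1,1)):
    r1=E('z',q[0]); r2=r1*E('y',q[1]); r3=r2*E('y',q[2]); r4=r3*E('z',sg[0]*q[3]); r5=r4*E('y',q[4]); r6=r5*E('z',sg[1]*q[5])*E('z',m[9])
    # m: b0(lateral), d1, a0, l1, a1, l2, a2, lt , y5
    p=r1.apply([m[2],m[0],m[1]])+r2.apply([m[4],0,m[3]])+r3.apply([m[6],0,m[5]])+r4.apply([0,m[8],0])+r6.apply([0,0,m[7]])
    return p,r6
def load(): return [json.loads(l) for l in open("log.jsonl")]
def fitk(sg=(1,1)):
    D=load()
    def res(m):
        o=[]
        for q,p,t in D:
            P_,r=fk(q,m,sg); o+=list((P_-p)*1000)+list((r.inv()*q2R(t)).as_rotvec()*300)
        return np.array(o+list((m[[2,4,6,8]])*2))
    best=min((least_squares(res,[.05,.2,0,.4,0,.4,0,.2,0,a]) for a in (0,1.57,-1.57,3.1)),key=lambda r:r.cost)
    return best.x,res(best.x)
def ik(m,sg,p,Rt,q0s):
    """best solution list"""
    out=[]
    for q0 in q0s:
        f=lambda q:(lambda a:np.r_[(a[0]-p)*10,(a[1].inv()*Rt).as_rotvec()])(fk(q,m,sg))
        s=least_squares(f,np.clip(q0,LO+.01,HI-.01),bounds=(LO,HI)); out.append((np.abs(s.fun).max(),s.x))
    return sorted(out,key=lambda a:a[0])
E
python3 - <<'E'
from kin import *
for sg in [(1,1),(1,-1),(-1,1),(-1,-1)]:
    m,r=fitk(sg); print(sg,m.round(4),np.abs(r).max().round(2))
E
```

```text
(1, 1) [ 0.0862  0.2827 -0.      0.455   0.      0.4996  0.0941  0.316  -0.
  1.5708] 0.19
(1, -1) [ 0.0862  0.2827 -0.      0.455   0.      0.4996  0.0941  0.316  -0.
  0.2314] 396.4
(-1, 1) [ 0.2322 -0.2996  0.0033  0.2878 -0.0386  0.5376 -0.0597 -0.2791 -0.1457
  1.5859] 246.8
(-1, -1) [ 0.2322 -0.2996  0.0033  0.2878 -0.0386  0.5376 -0.0597 -0.2791 -0.1457
  0.2607] 352.54
```

```bash
cat > poses.py <<'E'
from kin import *
m,_=fitk()
RK=np.array([.517,-.3052]); RYAW=-.0276
V0=np.array([.5799,.0245,.135]); VY=1.6968
J0=np.array([.5125,.2907,0]); JY=2.915
def frame(zt,yt):
    zt=zt/np.linalg.norm(zt); return R.from_matrix(np.c_[np.cross(yt,zt),yt,zt])
def tool(axis,back,e,sy,G):
    """axis: stem dir foot->head; back: outward normal; e tilt deg"""
    e=np.radians(e); zt=np.cos(e)*-back-np.sin(e)*axis; yt=sy*np.cross(back,axis)
    return G+.019*zt,frame(zt,yt)
up=np.array([0,0,1.])
def rack(s,e,sy,dyaw=0,lift=0,back=0):
    a=RYAW+np.pi/2+dyaw; f=np.array([np.cos(a),np.sin(a),0])
    p,r=tool(up,-f,e,sy,np.array([*RK,.01+s+lift])); return p-back*f,r
h=np.array([np.cos(VY),np.sin(VY),0]); vx=(h+up)/2**.5; vz=(up-h)/2**.5
def vee(s,e,sy,off=0,lift=0): return tool(vx,vz,e,sy,V0+vx*(s-.1+off)+vz*lift)
jx=np.array([np.cos(JY),np.sin(JY),0])
def jig(s,foot,e,sy,lift=0): return tool(jx,up,e,sy,J0+up*(.065+lift)+jx*(foot+s))
rng=np.random.default_rng(0)
def Q0():
    q=np.array(ctrl.get_state()["joint_positions"]); return [q]+[np.clip(q+rng.normal(0,1,6),LO+.02,HI-.02) for _ in range(25)]
E
python3 - <<'E'
from poses import *
q0=Q0()
def show(n,pr):
    s=[x for x in ik(m,(1,1),*pr,q0) if x[0]<1e-3]; u=[]
    for x in s:
        if not any(np.abs(x[1]-y).max()<.05 for y in u): u.append(x[1])
    print(n,[np.round(x,2).tolist() for x in u])
for sy in (1,-1):
    for e in (0,15,30): show(f"rack e{e} sy{sy}",rack(.12,e,sy))
    for e in (0,15,30): show(f"rackneg e{e} sy{sy}",rack(.12,e,sy,dyaw=np.pi))
    for e in (0,15,30): show(f"vee e{e} sy{sy}",vee(.12,e,sy))
    for e in (0,15): show(f"jig e{e} sy{sy}",jig(.1,-.11,e,sy))
E
```

```text
rack e0 sy1 [[-0.98, 1.13, 1.0, 0.93, 2.33, 2.31]]
rack e15 sy1 [[-0.97, 1.0, 1.07, 0.76, 2.17, 2.24]]
rack e30 sy1 [[-0.95, 0.86, 1.16, 0.61, 1.99, 2.21]]
rackneg e0 sy1 []
rackneg e15 sy1 []
rackneg e30 sy1 []
vee e0 sy1 [[-0.41, 0.52, 1.54, 0.65, 1.56, 2.43]]
vee e15 sy1 [[-0.32, 0.42, 1.58, 0.47, 1.41, 2.55]]
vee e30 sy1 [[-0.21, 0.35, 1.61, 0.26, 1.28, 2.72]]
jig e0 sy1 [[0.36, 0.46, 1.63, -0.0, 1.05, 2.16]]
jig e15 sy1 [[0.44, 0.38, 1.77, -0.23, 0.79, 2.38]]
rack e0 sy-1 [[-0.98, 1.13, 1.0, 0.93, 2.33, -0.83]]
rack e15 sy-1 [[-0.97, 1.0, 1.07, 0.76, 2.17, -0.9]]
rack e30 sy-1 [[-0.95, 0.86, 1.16, 0.61, 1.99, -0.93]]
rackneg e0 sy-1 []
rackneg e15 sy-1 []
rackneg e30 sy-1 []
vee e0 sy-1 [[-0.41, 0.52, 1.54, 0.65, 1.56, -0.71]]
vee e15 sy-1 [[-0.32, 0.42, 1.58, 0.47, 1.41, -0.59]]
vee e30 sy-1 [[-0.21, 0.35, 1.61, 0.26, 1.28, -0.42]]
jig e0 sy-1 [[0.36, 0.46, 1.63, 0.0, 1.05, -0.98]]
jig e15 sy-1 [[0.44, 0.38, 1.77, -0.23, 0.79, -0.76]]
```

```bash
cat > plan.py <<'E'
from poses import *
from scipy.linalg import logm,expm
VM=np.array([2.79,2.79,3.14,3.14,3.14,3.14])*.7
def T(p,r): M=np.eye(4);M[:3,:3]=r.as_matrix();M[:3,3]=p;return M
def cur(): s=ctrl.get_state(); return s["tool_pos"],q2R(s["tool_rot"])
def plan(wps,q=None,start=None,grip=1):
    """wps: list of (name,(p,R),calls). prints per-row increments"""
    q=np.array(ctrl.get_state()["joint_positions"]) if q is None else q
    A=T(*(start or cur()))
    for n,(p,r),c in wps:
        N=5*c; inc=np.real(expm(logm(np.linalg.inv(A)@T(p,r))/N))
        rv=np.degrees(R.from_matrix(inc[:3,:3]).as_rotvec()); d=inc[:3,3]*100
        row=np.r_[d,rv].round(2); Ti=T(row[:3]/100,R.from_rotvec(np.radians(row[3:])))
        w=0;zs=[]
        for k in range(N):
            A=A@Ti; e,qn=ik(m,(1,1),A[:3,3],R.from_matrix(A[:3,:3]),[q])[0]
            w=max(w,(np.abs(qn-q)*12/VM).max()); 
            if e>2e-3: print("   IK bad",k,e)
            q=qn; zs.append(A[:3,3].round(3).tolist())
        print(n,c,"calls row",",".join(f"{x:g}" for x in row),f"| step {np.linalg.norm(d):.2f}cm {np.linalg.norm(rv):.2f}deg speed {w:.2f} err {np.linalg.norm(A[:3,3]-p)*1000:.1f}mm q {q.round(2).tolist()}\n    path",zs[::max(1,N//4)])
    return q
E
python3 - <<'E'
from plan import *
p,_=rack(.11,22,-1,lift=.17,back=.10); 
r=rack(.11,22,-1)[1]
pc,rc=cur()
from scipy.spatial.transform import Slerp
mid=Slerp([0,1],R.concatenate([rc,r]))(.5)
plan([("mid",((np.array([.48,-.17,.36])),mid),3),("W1",(p,r),4),("W2",rack(.11,22,-1,back=.10),2),("W3",rack(.11,22,-1),2)])
E
```

```text
mid 3 calls row -1.07,-0.29,-0.69,-0.24,1.75,1.84 | step 1.31cm 2.55deg speed 0.25 err 0.4mm q [-0.84, 0.22, 1.43, 0.57, 1.97, -1.17]
    path [[0.436, 0.004, 0.339], [0.448, -0.031, 0.351], [0.458, -0.068, 0.359], [0.468, -0.106, 0.363], [0.476, -0.144, 0.363]]
W1 4 calls row -0.99,-0.03,-0.66,-0.18,1.31,1.37 | step 1.19cm 1.91deg speed 0.22 err 1.3mm q [-1.03, 0.92, 0.78, 0.81, 2.38, -0.68]
    path [[0.483, -0.181, 0.359], [0.499, -0.238, 0.349], [0.51, -0.293, 0.332], [0.516, -0.347, 0.307]]
W2 2 calls row -1.57,-0.01,0.64,0,0,0.01 | step 1.70cm 0.01deg speed 0.14 err 0.3mm q [-1.03, 1.1, 0.82, 0.68, 2.23, -0.88]
    path [[0.516, -0.388, 0.266], [0.516, -0.388, 0.232], [0.516, -0.388, 0.198], [0.515, -0.388, 0.164], [0.515, -0.387, 0.13]]
W3 2 calls row 0.37,-0,0.93,0,0,-0 | step 1.00cm 0.00deg speed 0.18 err 0.6mm q [-0.96, 0.95, 1.11, 0.68, 2.08, -0.93]
    path [[0.515, -0.377, 0.113], [0.516, -0.357, 0.113], [0.516, -0.337, 0.113], [0.517, -0.317, 0.113], [0.518, -0.297, 0.112]]
```

```bash
L="python3 log.py"
python3 -m pendant '[-1.6,-0.43,-1.03,-0.36,2.62,2.76,1,-1.6,-0.43,-1.03,-0.36,2.62,2.76,1,-1.6,-0.43,-1.03,-0.36,2.62,2.76,1,-1.6,-0.43,-1.03,-0.36,2.62,2.76,1,-1.6,-0.43,-1.03,-0.36,2.62,2.76,1]' >/dev/null
python3 -m pendant '[-1.6,-0.43,-1.03,-0.36,2.62,2.76,1,-1.6,-0.43,-1.03,-0.36,2.62,2.76,1,-1.6,-0.43,-1.03,-0.36,2.62,2.76,1,-1.6,-0.43,-1.03,-0.36,2.62,2.76,1,-1.6,-0.43,-1.03,-0.36,2.62,2.76,1]' >/dev/null; $L
python3 -m pendant '[-1.98,-0.06,-1.32,-0.36,2.62,2.74,1,-1.98,-0.06,-1.32,-0.36,2.62,2.74,1,-1.98,-0.06,-1.32,-0.36,2.62,2.74,1,-1.98,-0.06,-1.32,-0.36,2.62,2.74,1,-1.98,-0.06,-1.32,-0.36,2.62,2.74,1]' >/dev/null
python3 -m pendant '[-1.98,-0.06,-1.32,-0.36,2.62,2.74,1,-1.98,-0.06,-1.32,-0.36,2.62,2.74,1,-1.98,-0.06,-1.32,-0.36,2.62,2.74,1,-1.98,-0.06,-1.32,-0.36,2.62,2.74,1,-1.98,-0.06,-1.32,-0.36,2.62,2.74,1]' >/dev/null; $L
python3 - <<'E'
from plan import *
plan([("W2",rack(.11,22,-1,back=.10),2)])
p=ctrl.camera("wrist"); cv2.imwrite("pics/w1.png",p["pixels"])
print({k:v for k,v in p.items() if k!="pixels"})
for z in (.21,.09): print(z,proj(p,[.517,-.3052,z],True))
for t in ("stem_head","stem"): print(t,[(r["centre"],r["score"]) for r in ctrl.look_for(p,t)[:3]])
E
```

```text
4.32 [-0.83  0.22  1.43  0.57  1.98 -1.16] [ 0.4805 -0.169   0.3598] [-0.166  0.506  0.785  0.318] F [ 0.7 -0.2  0.1] grip 1.001 0.0
5.15 [-1.03  0.92  0.77  0.82  2.39 -0.67] [ 0.518  -0.3876  0.2842] [-0.392  0.596  0.576  0.399] F [ 0.2  0.3 -0.4] grip 1.0 0.0
W2 2 calls row -1.59,-0.02,0.64,-0.01,-0,-0.05 | step 1.71cm 0.05deg speed 0.15 err 0.5mm q [-1.03, 1.1, 0.81, 0.68, 2.23, -0.88]
    path [[0.518, -0.388, 0.267], [0.517, -0.388, 0.233], [0.516, -0.388, 0.199], [0.516, -0.388, 0.164], [0.515, -0.388, 0.13]]
{'vertical_fov': 65.70646984690485, 'cx': 324.213883237287, 'cy': 242.1703854619891, 'xyz': array([ 0.51660896, -0.49521589,  0.39961368]), 'orientation': array([-0.44472878,  0.89554082, -0.01467017,  0.00278222]), 'shot': 5}
0.21 [319.29372081 292.54390009]
0.09 [321.517918   380.23304547]
stem_head [([325.9, 319.9], 0.65), ([354.7, 201.7], 0.41)]
stem [([324.0, 320.9], 0.75)]
```

View pics/w1.png

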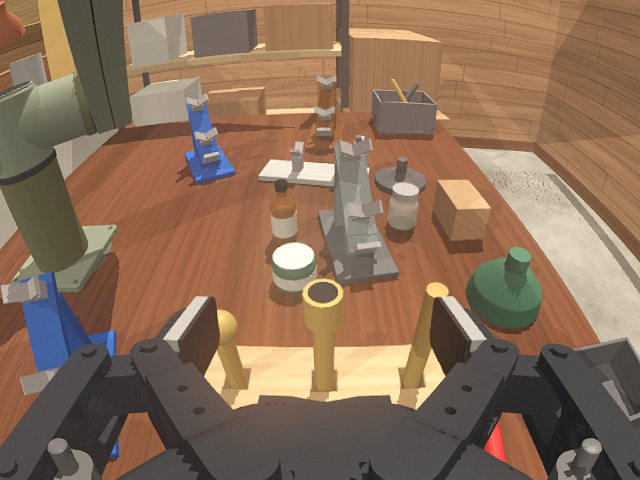

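The cup face is at (323,291) against a predicted (319,292), so the stem stands about 2 mm farther in +x. The fingers straddle it cleanly.

```bash
sed -i 's/RK=np.array(\[.517,/RK=np.array([.519,/' poses.py
python3 -m pendant '[-1.59,0.03,0.64,-0.01,0,-0.05,1,-1.59,0.03,0.64,-0.01,0,-0.05,1,-1.59,0.03,0.64,-0.01,0,-0.05,1,-1.59,0.03,0.64,-0.01,0,-0.05,1,-1.59,0.03,0.64,-0.01,0,-0.05,1]' >/dev/null
python3 -m pendant '[-1.59,0.03,0.64,-0.01,0,-0.05,1,-1.59,0.03,0.64,-0.01,0,-0.05,1,-1.59,0.03,0.64,-0.01,0,-0.05,1,-1.59,0.03,0.64,-0.01,0,-0.05,1,-1.59,0.03,0.64,-0.01,0,-0.05,1]' >/dev/null; python3 log.py
python3 - <<'E'
from plan import *
plan([("W3",rack(.11,22,-1),2)])
E
```

```text
6.13 [-1.03  1.11  0.8   0.69  2.23 -0.87] [ 0.5202 -0.3869  0.1116] [-0.389  0.594  0.579  0.401] F [-0.2 -0.   0.6] grip 1.003 0.0
W3 2 calls row 0.38,-0.03,0.92,0,0,0.01 | step 0.99cm 0.01deg speed 0.19 err 0.8mm q [-0.96, 0.95, 1.1, 0.68, 2.08, -0.92]
    path [[0.52, -0.377, 0.112], [0.52, -0.357, 0.112], [0.52, -0.337, 0.112], [0.52, -0.317, 0.112], [0.52, -0.297, 0.112]]
```

```bash

python3 -m pendant '[0.38,-0.03,0.92,0,0,0,1,0.38,-0.03,0.92,0,0,0,1,0.38,-0.03,0.92,0,0,0,1,0.38,-0.03,0.92,0,0,0,1,0.38,-0.03,0.92,0,0,0,1]' >/dev/null
python3 -m pendant '[0.38,-0.03,0.92,0,0,0,1,0.38,-0.03,0.92,0,0,0,1,0.38,-0.03,0.92,0,0,0,1,0.38,-0.03,0.92,0,0,0,1,0.38,-0.03,0.92,0,0,0,1]' >/dev/null; python3 log.py
python3 -m pendant '[0,0,0,0,0,0,-1,0,0,0,0,0,0,-1,0,0,0,0,0,0,-1,0,0,0,0,0,0,-1,0,0,0,0,0,0,-1]' 50 >/dev/null; python3 log.py
python3 -m pendant '[0,0,0,0,0,0,-1,0,0,0,0,0,0,-1,0,0,0,0,0,0,-1,0,0,0,0,0,0,-1,0,0,0,0,0,0,-1]'  >/dev/null; python3 log.py
```

```text
6.97 [-0.96  0.95  1.1   0.68  2.08 -0.93] [ 0.52   -0.287   0.1133] [-0.389  0.594  0.579  0.401] F [0.6 0.4 0.4] grip 1.004 0.0
7.38 [-0.96  0.95  1.1   0.68  2.08 -0.92] [ 0.52   -0.288   0.1141] [-0.389  0.594  0.579  0.401] F [ 0.2 -0.   0. ] grip 0.301 0.0
7.8 [-0.96  0.95  1.1   0.68  2.08 -0.92] [ 0.5198 -0.2875  0.1142] [-0.389  0.594  0.579  0.401] F [-1.4 -0.4  0.2] grip 0.197 48.6
```

```bash

python3 -m pendant '[1.21,0,-0.49,0,0,0,-1,1.21,0,-0.49,0,0,0,-1,1.21,0,-0.49,0,0,0,-1,1.21,0,-0.49,0,0,0,-1,1.21,0,-0.49,0,0,0,-1]' >/dev/null; python3 log.py
python3 -m pendant '[1.21,0,-0.49,0,0,0,-1,1.21,0,-0.49,0,0,0,-1,1.21,0,-0.49,0,0,0,-1,1.21,0,-0.49,0,0,0,-1,1.21,0,-0.49,0,0,0,-1]' >/dev/null; python3 log.py
python3 - <<'E'
from plan import *
pc,rc=cur()
A=vee(.111,22,-1,off=.004,lift=.12)
q=plan([("up",(np.array([.52,-.2,.33]),rc),1),("over",A,4),("in",vee(.111,22,-1,off=.004,lift=.03),2),("in2",vee(.111,22,-1,off=.004,lift=.0),1)])
P=pickle.load(open("P.pkl","rb")) if 0 else None
p=ctrl.camera("wrist"); cv2.imwrite("pics/w2.png",p["pixels"])
import pickle; p2=dict(p); pickle.dump(p2,open("w2.pkl","wb"))
G,_=A; 
for n,x in (("hi",.052),("lo",-.05),("stop",-.102)):
    for dy in (-.0225,.0225): print(n,dy,proj(p,V0+vx*x+vz*.010+np.cross(vz,vx)*dy,True).round(1))
f=cur(); ax=up
for s in (.2,.17): print("head pred",proj(p,pc-.019*rc.apply([0,0,1])+up*(s-.111),True))
E
```

```text
8.22 [-0.96  0.86  1.11  0.72  2.14 -0.86] [ 0.5201 -0.2875  0.1817] [-0.388  0.594  0.579  0.401] F [-0.1  0.4 -2.5] grip 0.192 48.8
8.63 [-0.96  0.78  1.1   0.76  2.21 -0.79] [ 0.5196 -0.2873  0.2461] [-0.389  0.594  0.579  0.401] F [-0.1  0.5 -1.8] grip 0.191 48.8
up 1 calls row 2.21,-0.04,0.99,0,0,-0 | step 2.42cm 0.00deg speed 0.27 err 0.2mm q [-0.89, 0.57, 1.26, 0.84, 2.2, -0.68]
    path [[0.52, -0.27, 0.263], [0.52, -0.252, 0.28], [0.52, -0.235, 0.296], [0.52, -0.217, 0.313], [0.52, -0.2, 0.33]]
over 4 calls row 0.11,0.37,0.99,0.32,-2.24,-0.31 | step 1.06cm 2.29deg speed 0.18 err 1.3mm q [-0.4, 0.35, 1.45, 0.35, 1.55, -0.57]
    path [[0.524, -0.19, 0.327], [0.543, -0.145, 0.308], [0.56, -0.103, 0.281], [0.577, -0.066, 0.246]]
in 2 calls row 0.33,-0.01,0.84,0.01,-0.01,-0 | step 0.91cm 0.01deg speed 0.09 err 0.5mm q [-0.31, 0.37, 1.56, 0.37, 1.4, -0.54]
    path [[0.588, -0.035, 0.207], [0.587, -0.023, 0.195], [0.585, -0.01, 0.182], [0.583, 0.002, 0.169], [0.581, 0.015, 0.156]]
in2 1 calls row 0.23,0,0.56,-0,0.01,-0.01 | step 0.61cm 0.01deg speed 0.06 err 0.2mm q [-0.28, 0.39, 1.59, 0.38, 1.34, -0.52]
    path [[0.58, 0.025, 0.145], [0.579, 0.029, 0.141], [0.579, 0.034, 0.137], [0.578, 0.038, 0.132], [0.578, 0.042, 0.128]]
hi -0.0225 [376.9 143.7]
hi 0.0225 [343.2 145. ]
lo -0.0225 [388.1 219.5]
lo 0.0225 [353.  222.3]
stop -0.0225 [393.4 260.8]
stop 0.0225 [357.9 264.6]
head pred [321.64671957  79.55134851]
head pred [321.71402008 187.37694695]
```

View pics/w2.png

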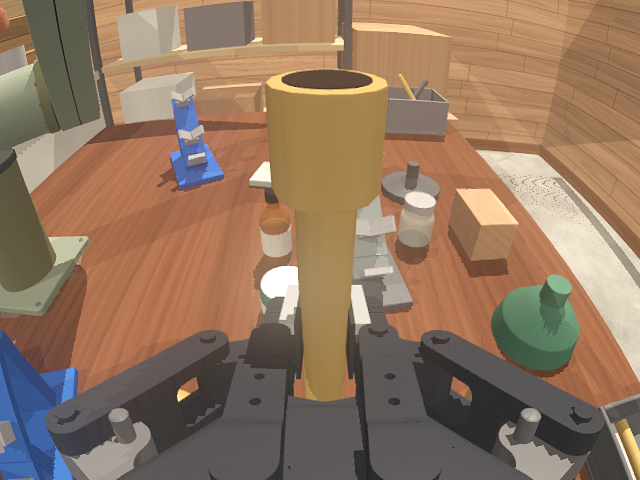

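The stem is held centred and upright, cup face at (326,80). Carrying it over the V now.

```bash

python3 -m pendant '[2.21,-0.04,0.99,0,0,0,-1,2.21,-0.04,0.99,0,0,0,-1,2.21,-0.04,0.99,0,0,0,-1,2.21,-0.04,0.99,0,0,0,-1,2.21,-0.04,0.99,0,0,0,-1]' >/dev/null
python3 -m pendant '[0.17,0.56,1.49,0.48,-3.36,-0.46,-1,0.17,0.56,1.49,0.48,-3.36,-0.46,-1,0.17,0.56,1.49,0.48,-3.36,-0.46,-1,0.17,0.56,1.49,0.48,-3.36,-0.46,-1,0.17,0.56,1.49,0.48,-3.36,-0.46,-1]' >/dev/null
python3 -m pendant '[0.17,0.56,1.49,0.48,-3.36,-0.46,-1,0.17,0.56,1.49,0.48,-3.36,-0.46,-1,0.17,0.56,1.49,0.48,-3.36,-0.46,-1,0.17,0.56,1.49,0.48,-3.36,-0.46,-1,0.17,0.56,1.49,0.48,-3.36,-0.46,-1]' >/dev/null
python3 -m pendant '[0.17,0.56,1.49,0.48,-3.36,-0.46,-1,0.17,0.56,1.49,0.48,-3.36,-0.46,-1,0.17,0.56,1.49,0.48,-3.36,-0.46,-1,0,0,0,0,0,0,-1,0,0,0,0,0,0,-1]' >/dev/null;python3 log.py
python3 - <<'E'
from plan import *
o=dict(off=.004)
plan([("in",vee(.111,22,-1,off=.004,lift=.03),2),("in2",vee(.111,22,-1,off=.004,lift=.0),1)])
pc,rc=cur(); G=pc-.019*rc.apply([0,0,1])
# actual stem axis in tool frame (stem vertical at grasp, e=22)
a=rc.apply([np.cos(np.radians(22)),0,-np.sin(np.radians(22))]); print("axis",a,"vx",vx)
for n in ("top","scene"):
    p=ctrl.camera(n); im=p["pixels"]
    for t in ("stem_head",): print(n,t,[(r["centre"],round(r["score"],2)) for r in ctrl.look_for(p,t)[:2]],"pred head",proj(p,G+a*.089).round(1),"mid of cup",proj(p,G+a*.075).round(1))
    c=proj(p,V0+[0,0,.05]).astype(int); c=np.clip(c,[65,55],[575,425])
    cr=cv2.resize(im[c[1]-55:c[1]+55,c[0]-65:c[0]+65],None,fx=6,fy=5.4) if 0 else cv2.resize(im[c[1]-50:c[1]+50,c[0]-65:c[0]+65],None,fx=6,fy=6)
    for x in (.1,.042,-.04,-.1):
        pass
    cv2.imwrite(f"pics/v_{n}.png",cr); print(c)
E
```

```text
10.35 [-0.41  0.35  1.45  0.36  1.57 -0.58] [ 0.5878 -0.0411  0.218 ] [-0.157  0.648  0.732  0.139] F [-0.2 -0.2 -1.2] grip 0.193 48.8
in 2 calls row 0.3,0,0.88,0.01,-0.13,-0.02 | step 0.93cm 0.13deg speed 0.10 err 0.3mm q [-0.31, 0.37, 1.57, 0.37, 1.4, -0.54]
    path [[0.587, -0.035, 0.211], [0.585, -0.022, 0.198], [0.584, -0.01, 0.184], [0.582, 0.003, 0.17], [0.581, 0.015, 0.156]]
in2 1 calls row 0.22,0.01,0.56,-0,0.01,0.01 | step 0.60cm 0.01deg speed 0.06 err 0.3mm q [-0.28, 0.39, 1.59, 0.38, 1.34, -0.52]
    path [[0.58, 0.025, 0.145], [0.579, 0.03, 0.141], [0.579, 0.034, 0.137], [0.578, 0.038, 0.132], [0.578, 0.042, 0.128]]
axis [-0.08466622  0.68599921  0.72265947] vx [-0.08886247  0.70150086  0.70710678]
top stem_head [([353.0, 196.2], 0.91)] pred head [346.4 196.3] mid of cup [350.7 196.7]
[338 207]
scene stem_head [([267.1, 229.7], 0.83), ([409.2, 284.3], 0.17)] pred head [287.4 217.2] mid of cup [282.9 221. ]
[296 254]
```

View pics/v_scene.png

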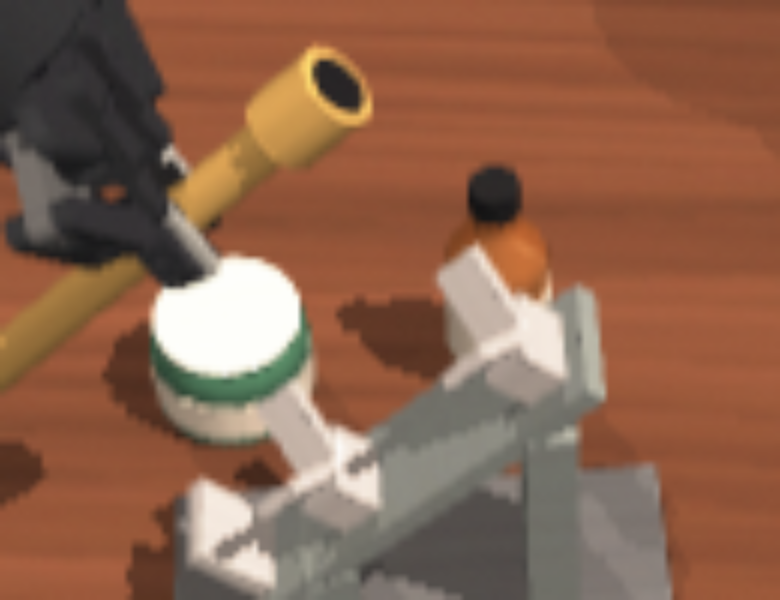

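```bash
python3 - <<'E'
from plan import *
import pickle
P=pickle.load(open("P.pkl","rb")); vy=np.cross(vz,vx); print("vy",vy.round(2))
for n in ("top","scene"):
  off=np.array([231,204] if n=="scene" else [273,157])
  for x in (.062,.042,-.04,-.06):
    for y in (-.0225,.0225):
        uv=proj(P[n],V0+vx*x+vz*.01+vy*y); print(n,x,y,uv.round(1),((uv-off)*6).round(0))
E
```

```text
vy [-0.99 -0.13  0.  ]
top 0.062 -0.0225 [321.2 200.2] [289. 259.]
top 0.062 0.0225 [324.1 219.3] [306. 374.]
top 0.042 -0.0225 [327.2 200.6] [325. 261.]
top 0.042 0.0225 [330.  219.5] [342. 375.]
top -0.04 -0.0225 [350.5 202.2] [465. 271.]
top -0.04 0.0225 [353.3 220.3] [482. 380.]
top -0.06 -0.0225 [355.9 202.5] [498. 273.]
top -0.06 0.0225 [358.7 220.5] [514. 381.]
scene 0.062 -0.0225 [314.2 261. ] [499. 342.]
scene 0.062 0.0225 [313.2 245. ] [493. 246.]
scene 0.042 -0.0225 [307.8 265.4] [461. 369.]
scene 0.042 0.0225 [306.9 249.5] [456. 273.]
scene -0.04 -0.0225 [282.7 283. ] [310. 474.]
scene -0.04 0.0225 [282.5 267.1] [309. 379.]
scene -0.06 -0.0225 [276.9 287. ] [275. 498.]
scene -0.06 0.0225 [276.9 271.2] [275. 403.]
```

View pics/v_top.png

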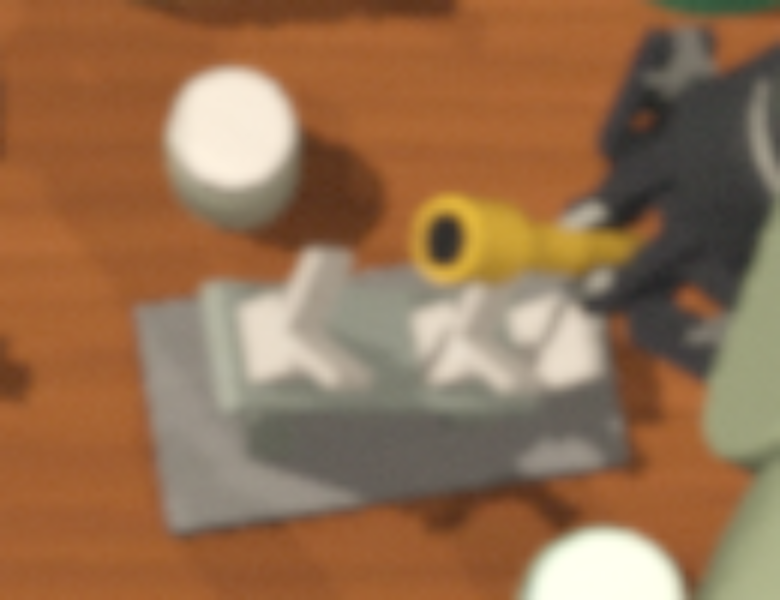

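The V pieces sit about 6 mm nearer the low end than a centred base would put them; the lateral fit is good. I'll shift the V model and come down by feel.

```bash
sed -i 's/^h=np.array.*/&\nV0=V0-.006*h/' poses.py; python3 - <<'E'
from plan import *
plan([("in",vee(.111,22,-1,off=.003,lift=.015),2),("in2",vee(.111,22,-1,off=.003,lift=.0),1)])
E
```

```text
in 2 calls row 0.31,-0,1.02,0.03,-0.12,-0.03 | step 1.07cm 0.13deg speed 0.11 err 0.7mm q [-0.31, 0.38, 1.57, 0.37, 1.37, -0.54]
    path [[0.588, -0.037, 0.211], [0.586, -0.023, 0.195], [0.585, -0.009, 0.178], [0.583, 0.004, 0.162], [0.581, 0.018, 0.146]]
in2 1 calls row 0.12,-0.01,0.27,-0,0,-0.01 | step 0.30cm 0.01deg speed 0.03 err 0.3mm q [-0.29, 0.39, 1.59, 0.37, 1.35, -0.53]
    path [[0.58, 0.027, 0.136], [0.58, 0.029, 0.134], [0.579, 0.031, 0.132], [0.579, 0.033, 0.13], [0.578, 0.036, 0.128]]
```

```bash

python3 -m pendant '[0.31,0,1.02,0.03,-0.12,-0.03,-1,0.31,0,1.02,0.03,-0.12,-0.03,-1,0.31,0,1.02,0.03,-0.12,-0.03,-1,0.31,0,1.02,0.03,-0.12,-0.03,-1,0.31,0,1.02,0.03,-0.12,-0.03,-1]' >/dev/null
python3 -m pendant '[0.31,0,1.02,0.03,-0.12,-0.03,-1,0.31,0,1.02,0.03,-0.12,-0.03,-1,0.31,0,1.02,0.03,-0.12,-0.03,-1,0.31,0,1.02,0.03,-0.12,-0.03,-1,0.31,0,1.02,0.03,-0.12,-0.03,-1]' >/dev/null; python3 log.py
python3 -m pendant '[0.12,0,0.27,0,0,0,-1,0.12,0,0.27,0,0,0,-1,0,0,0,0,0,0,-1,0,0,0,0,0,0,-1,0,0,0,0,0,0,-1]' >/dev/null; python3 log.py
python3 - <<'E'
from plan import *
p,r=cur(); G=p-.019*r.apply([0,0,1])-V0; print("rel V: along",G@vx-.011,"perp",G@vz,"lat",G@np.cross(vz,vx), ctrl.get_state()["moment"])
E
```

```text
11.38 [-0.3   0.39  1.58  0.37  1.37 -0.54] [0.5799 0.0269 0.1365] [-0.15   0.647  0.736  0.131] F [-0.8  0.  -1.3] grip 0.193 48.8
11.8 [-0.3   0.39  1.58  0.37  1.36 -0.54] [0.5801 0.0299 0.1339] [-0.149  0.648  0.736  0.132] F [-0.2  0.6 -1.1] grip 0.195 48.8
rel V: along 0.003346920962888217 perp 0.008791295046577698 lat -0.0008861618933826559 [-0.31774685  0.00298559  0.03913234]
```

```bash

for i in 1; do
python3 -m pendant '[0.12,0,0.27,0,0,0,-1,0,0,0,0,0,0,-1,0,0,0,0,0,0,-1,0,0,0,0,0,0,-1,0,0,0,0,0,0,-1]' >/dev/null; python3 log.py
python3 -m pendant '[0.08,0,0.18,0,0,0,-1,0,0,0,0,0,0,-1,0,0,0,0,0,0,-1,0,0,0,0,0,0,-1,0,0,0,0,0,0,-1]' >/dev/null; python3 log.py
done
python3 - <<'E'
from plan import *
p,r=cur(); G=p-.019*r.apply([0,0,1])-V0; print("rel V: along",G@vx-.011,"perp",G@vz,"lat",G@np.cross(vz,vx), ctrl.get_state()["moment"])
E
```

```text
12.22 [-0.29  0.39  1.58  0.37  1.36 -0.53] [0.5793 0.0324 0.1313] [-0.15   0.648  0.736  0.131] F [ 0.5 -0.1 -1.4] grip 0.192 48.8
12.63 [-0.29  0.39  1.58  0.37  1.35 -0.53] [0.5793 0.0338 0.1301] [-0.149  0.648  0.736  0.131] F [ 1.1 -0.5 -1.1] grip 0.195 48.9
rel V: along 0.0034509985148735746 perp 0.0033016332118680747 lat -0.0005978612489470557 [-0.40101434 -0.18123215  0.04456633]
```

```bash

python3 -m pendant '[0.08,0,0.18,0,0,0,-1,0,0,0,0,0,0,-1,0,0,0,0,0,0,-1,0,0,0,0,0,0,-1,0,0,0,0,0,0,-1]' >/dev/null; python3 log.py
python3 - <<'E'
from plan import *
p,r=cur(); G=p-.019*r.apply([0,0,1])-V0; print("rel V: along",G@vx-.011,"perp",G@vz,"lat",G@np.cross(vz,vx), ctrl.get_state()["moment"])
p=ctrl.camera("scene"); f=ctrl.look_for(p,"stem_head"); print(f[:1])
E
```

```text
13.05 [-0.29  0.39  1.59  0.37  1.35 -0.53] [0.5796 0.034  0.1297] [-0.148  0.648  0.736  0.131] F [-0.1 -4.5  3.8] grip 0.193 49.5
rel V: along 0.003368112352696245 perp 0.002914181298410113 lat -0.000938682328921674 [-0.70687153 -0.03720797  0.32886791]
[{'centre': [308.9, 253.8], 'score': 0.7}]
```

Contact is felt square to the V, so the stem is seated. I'll ease it down 5 mm toward the stop, then release.

```bash

python3 -m pendant '[-0.15,0,0.06,0,0,0,-1,-0.15,0,0.06,0,0,0,-1,-0.15,0,0.06,0,0,0,-1,0,0,0,0,0,0,-1,0,0,0,0,0,0,-1]' >/dev/null; python3 log.py
python3 -m pendant '[0,0,0,0,0,0,-0.4,0,0,0,0,0,0,-0.4,0,0,0,0,0,0,-0.4,0,0,0,0,0,0,-0.3,0,0,0,0,0,0,-0.2]' >/dev/null; python3 log.py
python3 -m pendant '[0,0,0,0,0,0,0.3,0,0,0,0,0,0,1,0,0,0,0,0,0,1,0,0,0,0,0,0,1,0,0,0,0,0,0,1]' >/dev/null; python3 log.py
python3 - <<'E'
from plan import *
for n in ("scene","top"):
    p=ctrl.camera(n); print(n,[(r["centre"],r["score"]) for r in ctrl.look_for(p,"stem_head")[:1]])
    V=V0-.0041*h
    print("pred cup mid",[proj(p,V+vx*(.085+o)).round(1) for o in (-.002,.006)])
    cv2.imwrite(f"pics/rel_{n}.png",p["pixels"])
E
```

```text
13.57 [-0.29  0.39  1.58  0.38  1.35 -0.54] [0.5799 0.0324 0.1279] [-0.15   0.647  0.736  0.132] F [-4.7 -0.8 10.5] grip 0.195 50.0
13.98 [-0.29  0.4   1.59  0.37  1.35 -0.54] [0.579  0.0322 0.1247] [-0.15   0.648  0.735  0.131] F [ 0.1 -0.6 -0. ] grip 0.397 0.0
14.4 [-0.29  0.4   1.59  0.37  1.35 -0.54] [0.5793 0.032  0.1251] [-0.15   0.648  0.736  0.131] F [ 0.3 -0.2  0.1] grip 1.002 0.0
scene [([307.1, 256.0], 0.87)]
pred cup mid [array([319.1, 250.2]), array([321.7, 248.4])]
top [([320.5, 210.1], 0.88)]
pred cup mid [array([317.5, 209.8]), array([315.1, 209.7])]
```

```bash
python3 - <<'E'
from plan import *
import pickle
P=pickle.load(open("P.pkl","rb")); V=V0-.0041*h
D={}
for n,c in (("scene",(312,250)),("top",(318,210))):
    im=cv2.imread(f"pics/rel_{n}.png"); hsv=cv2.cvtColor(im,cv2.COLOR_BGR2HSV)
    br=cv2.inRange(hsv,(18,110,90),(35,255,255)); x0,y0=c[0]-35,c[1]-35
    k,l,st,ce=cv2.connectedComponentsWithStats(br[y0:y0+70,x0:x0+70])
    print(n,[(st[i].tolist(),(ce[i]+[x0,y0]).round(1).tolist()) for i in range(1,k) if st[i,4]>15])
    dk=((im.max(2)<75)*255).astype(np.uint8)[y0:y0+70,x0:x0+70]
    k,l,st,ce=cv2.connectedComponentsWithStats(dk)
    print("  dark",[(st[i].tolist(),(ce[i]+[x0,y0]).round(1).tolist()) for i in range(1,k) if st[i,4]>15])
    print("  pred head,mid,foot",[proj(P[n],V+vx*(s-.1)).round(1).tolist() for s in (.2,.185,.1,0)])
E
```

```text
scene [([34, 26, 19, 15, 82], [319.4, 249.5]), ([23, 41, 9, 8, 16], [303.8, 259.6])]
  dark [([0, 0, 25, 70, 1027], [286.5, 251.1]), ([32, 17, 9, 10, 70], [312.9, 236.4]), ([45, 28, 7, 8, 30], [325.2, 246.4])]
  pred head,mid,foot [[324.7, 246.3], [319.8, 249.8], [293.3, 268.6], [264.7, 288.8]]
top [([26, 28, 38, 14, 333], [325.6, 210.1])]
  dark [([52, 0, 18, 64, 486], [346.9, 203.2])]
  pred head,mid,foot [[312.3, 209.5], [316.9, 209.8], [341.9, 211.0], [368.7, 212.4]]
```

The dark cup face is at (325.2,246.4) against a predicted (324.7,246.3): the stem lies in the V close to its stop. Regrasping square to it at the middle.

```bash
sed -i 's/V0=V0-.006\*h/V0=V0-.0101*h/' poses.py; python3 - <<'E'
from plan import *
plan([("rot",vee(.096,0,-1),1),("lift",vee(.096,0,-1,lift=.12),2),("over",jig(.096,-.085,0,-1,lift=.13),4),("down",jig(.096,-.085,0,-1,lift=.02),2)])
E
```

```text
rot 1 calls row -0.19,-0.01,0.04,-0.02,4.4,0.01 | step 0.19cm 4.40deg speed 0.32 err 0.2mm q [-0.45, 0.56, 1.52, 0.64, 1.56, -0.75]
    path [[0.579, 0.03, 0.124], [0.58, 0.029, 0.123], [0.58, 0.027, 0.122], [0.58, 0.026, 0.12], [0.58, 0.025, 0.119]]
lift 2 calls row 0,0,-1.2,0,0,-0 | step 1.20cm 0.00deg speed 0.11 err 0.2mm q [-0.55, 0.53, 1.37, 0.6, 1.77, -0.72]
    path [[0.581, 0.017, 0.127], [0.583, -0.0, 0.144], [0.585, -0.017, 0.161], [0.587, -0.034, 0.178], [0.589, -0.051, 0.195]]
over 4 calls row 1.54,0.82,0.9,1.37,-1.96,-3.3 | step 1.97cm 4.07deg speed 0.30 err 0.9mm q [0.38, 0.27, 1.58, -0.0, 1.29, -0.96]
    path [[0.596, -0.041, 0.208], [0.608, 0.055, 0.223], [0.591, 0.151, 0.223], [0.549, 0.237, 0.205]]
down 2 calls row 0,0.01,1.11,-0.01,0,0 | step 1.11cm 0.01deg speed 0.12 err 0.5mm q [0.38, 0.4, 1.66, 0.0, 1.08, -0.96]
    path [[0.502, 0.293, 0.165], [0.502, 0.293, 0.143], [0.502, 0.293, 0.121], [0.502, 0.293, 0.099], [0.502, 0.293, 0.077]]
```

```bash

python3 -m pendant '[-0.19,-0.01,0.04,-0.02,4.4,0,1,-0.19,-0.01,0.04,-0.02,4.4,0,1,-0.19,-0.01,0.04,-0.02,4.4,0,1,-0.19,-0.01,0.04,-0.02,4.4,0,1,-0.19,-0.01,0.04,-0.02,4.4,0,1]' >/dev/null
python3 -m pendant '[0,0,0,0,0,0,1,0,0,0,0,0,0,1,0,0,0,0,0,0,1,0,0,0,0,0,0,-1,0,0,0,0,0,0,-1]' 70 >/dev/null; python3 log.py
python3 -m pendant '[0,0,0,0,0,0,-1,0,0,0,0,0,0,-1,0,0,0,0,0,0,-1,0,0,0,0,0,0,-1,0,0,0,0,0,0,-1]' >/dev/null; python3 log.py
python3 -m pendant '[0,0,0,0,0,0,-1,0,0,0,0,0,0,-1,0,0,0,0,0,0,-1,0,0,0,0,0,0,-1,0,0,0,0,0,0,-1]' >/dev/null; python3 log.py
python3 - <<'E'
from plan import *
p,r=cur(); G=p-.019*r.apply([0,0,1])-V0; print("rel V: along",G@vx,"perp",G@vz,"lat",G@np.cross(vz,vx))
l=vee(.096,0,-1,lift=.08)
p,r=cur(); p=p+.08*vz
plan([("lift",(p,r),2),("up",(p+[0,0,.11],r),2),("over",jig(.096,-.085,0,-1,lift=.19),4),("down",jig(.096,-.085,0,-1,lift=.02),3)])
E
```

```text
15.43 [-0.45  0.56  1.52  0.64  1.56 -0.75] [0.58   0.0257 0.1195] [-0.286  0.61   0.694  0.253] F [-0.7  0.2  0.7] grip 0.747 0.0
15.85 [-0.45  0.56  1.52  0.64  1.56 -0.75] [0.5807 0.0249 0.1189] [-0.286  0.611  0.693  0.254] F [3.9 0.5 0.9] grip 0.185 68.2
16.27 [-0.45  0.56  1.52  0.64  1.56 -0.75] [0.5806 0.0249 0.119 ] [-0.286  0.611  0.693  0.254] F [4.5 0.8 1.2] grip 0.185 68.2
rel V: along -0.003977528800994593 perp 0.00031772457679453815 lat -0.0007213701360153298
lift 2 calls row -0,0,-0.8,0,-0,-0 | step 0.80cm 0.00deg speed 0.08 err 0.2mm q [-0.52, 0.53, 1.42, 0.61, 1.7, -0.73]
    path [[0.581, 0.019, 0.125], [0.583, 0.008, 0.136], [0.584, -0.003, 0.147], [0.585, -0.014, 0.159], [0.587, -0.026, 0.17]]
up 2 calls row 0.78,0,-0.78,0,-0,-0 | step 1.10cm 0.00deg speed 0.09 err 0.6mm q [-0.52, 0.42, 1.34, 0.63, 1.85, -0.62]
    path [[0.588, -0.031, 0.187], [0.587, -0.031, 0.209], [0.587, -0.031, 0.231], [0.587, -0.031, 0.253], [0.587, -0.031, 0.275]]
over 4 calls row 1.38,0.72,0.95,1.37,-1.95,-3.3 | step 1.83cm 4.07deg speed 0.29 err 0.5mm q [0.38, 0.22, 1.52, 0.0, 1.41, -0.97]
    path [[0.592, -0.014, 0.289], [0.601, 0.076, 0.297], [0.584, 0.165, 0.291], [0.545, 0.243, 0.268]]
down 3 calls row 0,0,1.14,0,-0,0 | step 1.14cm 0.00deg speed 0.12 err 0.6mm q [0.38, 0.41, 1.66, 0.0, 1.08, -0.97]
    path [[0.502, 0.293, 0.225], [0.502, 0.293, 0.191], [0.502, 0.293, 0.157], [0.502, 0.293, 0.122], [0.502, 0.293, 0.088]]
```

```bash

python3 -m pendant '[0,0,-1.6,0,0,0,-1,0,0,-1.6,0,0,0,-1,0,0,-1.6,0,0,0,-1,0,0,-1.6,0,0,0,-1,0,0,-1.6,0,0,0,-1]' >/dev/null; python3 log.py
python3 -m pendant '[1.56,0,-1.56,0,0,0,-1,1.56,0,-1.56,0,0,0,-1,1.56,0,-1.56,0,0,0,-1,1.56,0,-1.56,0,0,0,-1,1.56,0,-1.56,0,0,0,-1]' >/dev/null; python3 log.py
python3 -m pendant '[1.38,0.72,0.95,1.37,-1.95,-3.3,-1,1.38,0.72,0.95,1.37,-1.95,-3.3,-1,1.38,0.72,0.95,1.37,-1.95,-3.3,-1,1.38,0.72,0.95,1.37,-1.95,-3.3,-1,1.38,0.72,0.95,1.37,-1.95,-3.3,-1]' >/dev/null
python3 -m pendant '[1.38,0.72,0.95,1.37,-1.95,-3.3,-1,1.38,0.72,0.95,1.37,-1.95,-3.3,-1,1.38,0.72,0.95,1.37,-1.95,-3.3,-1,1.38,0.72,0.95,1.37,-1.95,-3.3,-1,1.38,0.72,0.95,1.37,-1.95,-3.3,-1]' >/dev/null; python3 log.py
python3 -m pendant '[1.38,0.72,0.95,1.37,-1.95,-3.3,-1,1.38,0.72,0.95,1.37,-1.95,-3.3,-1,1.38,0.72,0.95,1.37,-1.95,-3.3,-1,1.38,0.72,0.95,1.37,-1.95,-3.3,-1,1.38,0.72,0.95,1.37,-1.95,-3.3,-1]' >/dev/null
python3 -m pendant '[1.38,0.72,0.95,1.37,-1.95,-3.3,-1,1.38,0.72,0.95,1.37,-1.95,-3.3,-1,1.38,0.72,0.95,1.37,-1.95,-3.3,-1,1.38,0.72,0.95,1.37,-1.95,-3.3,-1,1.38,0.72,0.95,1.37,-1.95,-3.3,-1]' >/dev/null; python3 log.py
python3 - <<'E'
from plan import *
plan([("down",jig(.096,-.085,0,-1,lift=.05),2)])
for n in ("wrist","top","scene"):
    p=ctrl.camera(n); im=p["pixels"]; cv2.imwrite(f"pics/j_{n}.png",im)
    pc,rc=cur(); G=pc-.019*rc.apply([0,0,1]); a=rc.apply([1,0,0]); f=n=="wrist"
    print(n,"pred foot,head",[proj(p,G+a*(s-.096),f).round(1).tolist() for s in (0,.17,.2)], "sad",[proj(p,J0+jx*x+np.cross(up,jx)*y+up*.075,f).round(1).tolist() for x in (-.06,.04) for y in (-.0225,.0225)])
a=np.hstack([cv2.imread("pics/j_wrist.png")[:, 80:560][0:480]])
b=cv2.resize(cv2.imread("pics/j_top.png")[170:320,190:297],None,fx=3,fy=3,interpolation=cv2.INTER_CUBIC)
c=cv2.resize(a,None,fx=.9375,fy=.9375)
cv2.imwrite("pics/jm.png",np.hstack([c,b]))
print(c.shape,b.shape)
E
```

```text
16.68 [-0.52  0.54  1.42  0.6   1.7  -0.73] [ 0.5848 -0.0315  0.174 ] [-0.289  0.611  0.693  0.251] F [ 0.3  0.1 -1.7] grip 0.186 68.3
17.1 [-0.52  0.42  1.34  0.63  1.86 -0.61] [ 0.5849 -0.0312  0.2847] [-0.289  0.611  0.693  0.251] F [-0.6  0.8 -1.5] grip 0.186 68.3
17.93 [-0.08  0.33  1.32  0.35  1.7  -0.83] [0.5875 0.1479 0.2913] [-0.155  0.385  0.9    0.133] F [-0.5  1.  -1.7] grip 0.188 68.3
18.77 [ 0.38  0.22  1.52 -0.    1.41 -0.97] [0.4992 0.2924 0.2343] [-0.002  0.111  0.994 -0.002] F [-0.  -0.2 -2.3] grip 0.185 68.3
down 2 calls row -0.03,0.02,1.38,-0.03,-0.02,0.02 | step 1.38cm 0.04deg speed 0.15 err 0.5mm q [0.38, 0.36, 1.64, 0.0, 1.14, -0.97]
    path [[0.499, 0.292, 0.22], [0.5, 0.293, 0.193], [0.501, 0.293, 0.165], [0.501, 0.293, 0.138], [0.502, 0.293, 0.11]]
wrist pred foot,head [[328.0, 473.8], [327.5, 103.9], [327.0, 19.7]] sad [[351.0, 304.1], [300.6, 303.8], [354.0, 191.8], [299.1, 191.4]]
top pred foot,head [[225.5, 199.2], [207.7, 275.5], [204.4, 289.2]] sad [[225.7, 219.4], [243.5, 223.2], [216.3, 258.8], [234.2, 262.7]]
scene pred foot,head [[416.8, 242.7], [429.6, 186.7], [431.6, 178.0]] sad [[418.0, 288.5], [398.6, 284.0], [424.9, 256.2], [406.5, 252.3]]
(450, 450, 3) (450, 321, 3)
```

View pics/jm.png

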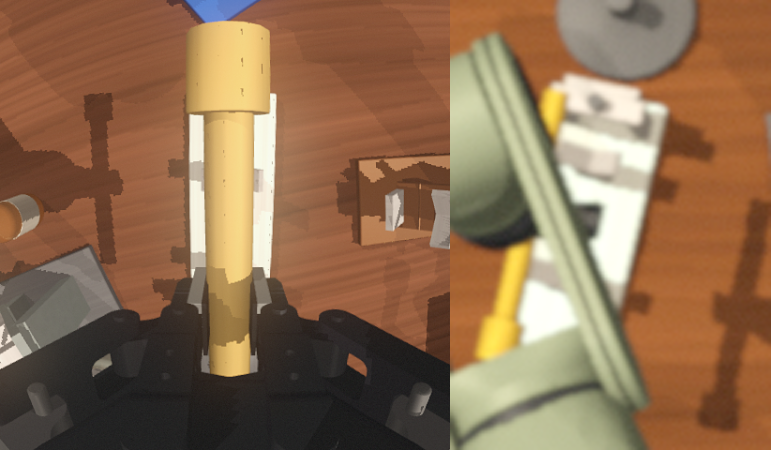

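```bash
python3 - <<'E'
from plan import *
pc,rc=cur(); G=pc-.019*rc.apply([0,0,1]); a=rc.apply([1,0,0]); print("axis",a.round(3),jx.round(3))
import pickle; P=pickle.load(open("P.pkl","rb"))
for n in ("scene","top"):
    im=cv2.imread(f"pics/j_{n}.png"); hsv=cv2.cvtColor(im,cv2.COLOR_BGR2HSV)
    f=proj(P[n],G-a*.096); br=cv2.inRange(hsv,(15,100,80),(35,255,255))
    x0,y0=(f-40).astype(int); k,l,st,ce=cv2.connectedComponentsWithStats(br[y0:y0+80,x0:x0+80])
    i=1+np.argmax(st[1:,4]); ys,xs=np.nonzero(l==i); pts=np.c_[xs+x0,ys+y0]
    d=(proj(P[n],G-a*.096)-proj(P[n],G)); L=np.linalg.norm(d); t=(pts-proj(P[n],G))@d/L
    print(n,"foot limb at s-dist px",np.percentile(t,[1,99,100]).round(1),"pred",round(L,1),"px per mm",L/96,"area",st[i,4])
    print("  pred limb", [(( proj(P[n],G-a*.096+v*.009)-proj(P[n],G))@d/L).round(1) for v in (up,-up)])
q=plan([("down",jig(.096,-.083,0,-1,lift=.04),2),("d2",jig(.096,-.083,0,-1,lift=.005),2)])
E
```

```text
axis [-0.975  0.221  0.007] [-0.974  0.225  0.   ]
scene foot limb at s-dist px [-8.  35.1 35.6] pred 33.8 px per mm 0.35189798422522117 area 368
  pred limb [np.float64(30.8), np.float64(36.8)]
top foot limb at s-dist px [25.9 42.4 43.4] pred 43.9 px per mm 0.4575384210446078 area 127
  pred limb [np.float64(44.6), np.float64(43.2)]
down 2 calls row -0.03,0.02,1.47,-0.03,-0.04,0.02 | step 1.47cm 0.05deg speed 0.16 err 0.8mm q [0.38, 0.37, 1.65, 0.0, 1.12, -0.96]
    path [[0.498, 0.293, 0.219], [0.498, 0.293, 0.189], [0.499, 0.293, 0.16], [0.499, 0.294, 0.131], [0.5, 0.294, 0.101]]
d2 2 calls row 0,-0.01,0.35,0,-0,0 | step 0.35cm 0.01deg speed 0.04 err 0.8mm q [0.38, 0.42, 1.67, 0.0, 1.05, -0.96]
    path [[0.5, 0.294, 0.083], [0.5, 0.294, 0.076], [0.5, 0.294, 0.069], [0.5, 0.293, 0.062], [0.5, 0.293, 0.055]]
```

```bash

python3 -m pendant '[-0.03,0.02,1.47,-0.03,-0.04,0.02,-1,-0.03,0.02,1.47,-0.03,-0.04,0.02,-1,-0.03,0.02,1.47,-0.03,-0.04,0.02,-1,-0.03,0.02,1.47,-0.03,-0.04,0.02,-1,-0.03,0.02,1.47,-0.03,-0.04,0.02,-1]' >/dev/null
python3 -m pendant '[-0.03,0.02,1.47,-0.03,-0.04,0.02,-1,-0.03,0.02,1.47,-0.03,-0.04,0.02,-1,-0.03,0.02,1.47,-0.03,-0.04,0.02,-1,-0.03,0.02,1.47,-0.03,-0.04,0.02,-1,-0.03,0.02,1.47,-0.03,-0.04,0.02,-1]' >/dev/null; python3 log.py
python3 -m pendant '[0,0,0.5,0,0,0,-1,0,0,0.5,0,0,0,-1,0,0,0.5,0,0,0,-1,0,0,0.5,0,0,0,-1,0,0,0,0,0,0,-1]' >/dev/null; python3 log.py
python3 -m pendant '[0,0,0.3,0,0,0,-1,0,0,0.3,0,0,0,-1,0,0,0.3,0,0,0,-1,0,0,0,0,0,0,-1,0,0,0,0,0,0,-1]' >/dev/null; python3 log.py
```

```text
19.75 [ 0.38  0.38  1.65  0.    1.12 -0.96] [0.5051 0.2929 0.0881] [0.002 0.115 0.993 0.002] F [-0.8  0.1 -1.5] grip 0.185 68.4
20.17 [ 0.38  0.4   1.66  0.    1.08 -0.96] [0.5046 0.2944 0.0686] [0.002 0.114 0.993 0.002] F [-1.1 -0.  -2. ] grip 0.187 68.4
20.58 [ 0.38  0.41  1.66  0.    1.06 -0.96] [0.5046 0.2948 0.06  ] [0.002 0.114 0.993 0.003] F [ 0.2 -0.7 -1. ] grip 0.185 68.4
```

```bash
cat > jr.py <<'E'
from plan import *
p,r=cur(); G=p-.019*r.apply([0,0,1])-J0; jy=np.cross(up,jx); a=r.apply([1,0,0])
print("grasp in jig",(np.array([G@jx,G@jy,G[2]])*1000).round(1),"foot x",((G@jx-.094)*1000).round(1),"axis in jig",np.array([a@jx,a@jy,a[2]]).round(4),"Fjig",np.round([ctrl.get_state()["ft_force"]@jx,ctrl.get_state()["ft_force"]@jy],1))
E
python3 jr.py; python3 - <<'E'
from plan import *
plan([("d2",jig(.094,-.083,0,-1,lift=.004),1)])
E
```

```text
grasp in jig [ 8.7 -2.1 79. ] foot x -85.3 axis in jig [ 1.     -0.0023 -0.0044] Fjig [-0.4  0.6]
d2 1 calls row 0.05,-0.05,0.2,0.07,0.05,-0.03 | step 0.21cm 0.09deg speed 0.02 err 0.2mm q [0.38, 0.43, 1.67, -0.0, 1.05, -0.96]
    path [[0.504, 0.294, 0.058], [0.503, 0.294, 0.056], [0.503, 0.294, 0.054], [0.502, 0.293, 0.052], [0.502, 0.293, 0.05]]
```

```bash

python3 -m pendant '[0.05,-0.05,0.2,0.07,0.05,-0.03,-1,0.05,-0.05,0.2,0.07,0.05,-0.03,-1,0.05,-0.05,0.2,0.07,0.05,-0.03,-1,0.05,-0.05,0.2,0.07,0.05,-0.03,-1,0.05,-0.05,0.2,0.07,0.05,-0.03,-1]' >/dev/null; python3 log.py; python3 jr.py
python3 -m pendant '[0,0,0.15,0,0,0,-1,0,0,0,0,0,0,-1,0,0,0,0,0,0,-1,0,0,0,0,0,0,-1,0,0,0,0,0,0,-1]' >/dev/null; python3 log.py;python3 jr.py
python3 -m pendant '[0,0,0.15,0,0,0,-1,0,0,0,0,0,0,-1,0,0,0,0,0,0,-1,0,0,0,0,0,0,-1,0,0,0,0,0,0,-1]' >/dev/null; python3 log.py;python3 jr.py
```

```text
21.0 [ 0.38  0.43  1.67 -0.    1.05 -0.96] [0.5017 0.2929 0.0498] [ 0.     0.113  0.994 -0.   ] F [ 0.  -0.3 -1.2] grip 0.188 68.4
grasp in jig [11.   0.2 68.8] foot x -83.0 axis in jig [ 1.e+00  3.e-04 -1.e-04] Fjig [-0.1  0.3]
21.42 [ 0.38  0.43  1.67 -0.    1.05 -0.96] [0.502  0.293  0.0487] [ 0.     0.113  0.994 -0.   ] F [ 0.3  0.7 -1.1] grip 0.189 68.4
grasp in jig [10.8  0.1 67.7] foot x -83.2 axis in jig [ 1.e+00  2.e-04 -5.e-04] Fjig [-0.2 -0.8]
21.83 [ 0.38  0.43  1.67 -0.    1.04 -0.96] [0.5023 0.2932 0.0474] [0.001 0.113 0.994 0.   ] F [ 0.   1.6 -0.5] grip 0.184 68.8
grasp in jig [10.6 -0.1 66.4] foot x -83.4 axis in jig [ 1.e+00  1.e-04 -1.e-03] Fjig [ 0.3 -1.5]
```

```bash

python3 -m pendant '[0,0,0.12,0,0,0,-1,0,0,0,0,0,0,-1,0,0,0,0,0,0,-1,0,0,0,0,0,0,-1,0,0,0,0,0,0,-1]' >/dev/null; python3 log.py;python3 jr.py
python3 -m pendant '[-0.4,0,0,0,0,0,-1,-0.4,0,0,0,0,0,-1,-0.4,0,0,0,0,0,-1,-0.4,0,0,0,0,0,-1,-0.4,0,0,0,0,0,-1]' >/dev/null; python3 log.py;python3 jr.py
```

```text
22.25 [ 0.38  0.43  1.67 -0.    1.04 -0.96] [0.5023 0.2933 0.0473] [0.001 0.113 0.994 0.   ] F [-1.4 -0.7  7. ] grip 0.186 69.5
grasp in jig [10.5 -0.2 66.3] foot x -83.5 axis in jig [ 1.e+00  1.e-04 -1.e-03] Fjig [1.2 1. ]
22.67 [ 0.37  0.45  1.63  0.01  1.07 -0.98] [0.5112 0.2908 0.0468] [-0.011  0.113  0.994 -0.001] F [-27.5   4.5  26.2] grip 0.188 71.3
grasp in jig [ 0.9  0.1 65.8] foot x -93.1 axis in jig [ 9.998e-01 -4.000e-04  2.130e-02] Fjig [27.9  1.8]
```

Resistance of 28 N comes early, at a computed foot x of −93 mm, so something is blocking. I'll back off and check the geometry.

```bash

python3 -m pendant '[0.4,0,0,0,0,0,-1,0.4,0,0,0,0,0,-1,0.4,0,0,0,0,0,-1,0.2,0,0,0,0,0,-1,0,0,0,0,0,0,-1]' >/dev/null; python3 log.py;python3 jr.py
python3 - <<'E'
from plan import *
import pickle
P=pickle.load(open("P.pkl","rb")); jy=np.cross(up,jx); J=lambda x,y,z:J0+jx*x+jy*y+up*z
for n in("top","scene"):
    print(n,"bush",[proj(P[n],J(-.101,0,z)).round(1).tolist() for z in(.106,.116)],"bridge top corners",[proj(P[n],J(x,y,.106)).round(1).tolist() for x in(-.11,-.092) for y in (-.036,.036)])
    print("   saddle tops",[proj(P[n],J(x,y,.075)).round(1).tolist() for x in(-.06,.04) for y in (-.0225,.0225)])
pc,rc=cur(); G=pc-.019*rc.apply([0,0,1]); a=rc.apply([1,0,0])
for n in ("scene","top","wrist"):
    p=ctrl.camera(n); f=n=="wrist"; im=p["pixels"]; hsv=cv2.cvtColor(im,cv2.COLOR_BGR2HSV); br=cv2.inRange(hsv,(15,100,80),(35,255,255))
    cv2.imwrite(f"pics/k_{n}.png",im)
    c=proj(p,G+a*.04,f); x0,y0=np.maximum((c-[60,90]).astype(int),0); k,l,st,ce=cv2.connectedComponentsWithStats(br[y0:y0+180,x0:x0+120])
    print(n,"brass blobs",[((st[i,:2]+[x0,y0]).tolist(),st[i,2:].tolist()) for i in range(1,k) if st[i,4]>20],"pred",[proj(p,G+a*(s-.094),f).round(1).tolist() for s in (0,.17,.2)])
E
```

```text
23.08 [ 0.37  0.44  1.65 -0.    1.04 -0.97] [0.5096 0.2916 0.0472] [0.002 0.113 0.994 0.   ] F [ 3.3 -2.8  4.4] grip 0.186 69.0
grasp in jig [ 3.1 -0.2 66.2] foot x -90.9 axis in jig [ 1.0e+00  3.0e-04 -4.1e-03] Fjig [-3.8  2. ]
top bush [[236.7, 202.8], [236.1, 202.0]] bridge top corners [[223.0, 196.2], [252.0, 202.3], [221.3, 203.3], [250.3, 209.5]]
   saddle tops [[225.7, 219.4], [243.5, 223.2], [216.3, 258.8], [234.2, 262.7]]
scene bush [[406.6, 292.4], [407.2, 289.8]] bridge top corners [[422.2, 299.5], [389.8, 291.9], [423.5, 293.0], [391.4, 285.6]]
   saddle tops [[418.0, 288.5], [398.6, 284.0], [424.9, 256.2], [406.5, 252.3]]
scene brass blobs [([404, 256], [15, 37, 263])] pred [[405.5, 298.9], [417.9, 245.0], [419.9, 236.4]]
top brass blobs [([234, 209], [8, 14, 72]), ([165, 216], [20, 31, 120]), ([165, 249], [10, 10, 68]), ([223, 254], [8, 16, 97])] pred [[237.8, 209.9], [222.1, 276.7], [219.3, 288.6]]
wrist brass blobs [([298, 129], [54, 180, 9242])] pred [[323.8, 481.8], [323.9, 112.2], [324.0, 26.2]]
```

The likely cause is a small pitch of the stem in the grip, so the foot catches the bridge edge. I'll back off a little, let it settle into both saddles, and regrip it level.

```bash

python3 -m pendant '[0.2,0,0,0,0,0,-1,0.2,0,0,0,0,0,-1,0.2,0,-0.05,0,0,0,-1,0,0,0,0,0,0,-1,0,0,0,0,0,0,-1]' >/dev/null; python3 log.py;python3 jr.py
python3 -m pendant '[0,0,0,0,0,0,-0.5,0,0,0,0,0,0,-0.4,0,0,0,0,0,0,-0.3,0,0,0,0,0,0,0,0,0,0,0,0,0,0]' >/dev/null; python3 log.py;python3 jr.py
python3 - <<'E'
from plan import *
plan([("g",jig(.094,-.086,0,-1),1)])
for n in ("scene","top","wrist"):
    p=ctrl.camera(n); f=n=="wrist"; im=p["pixels"]; hsv=cv2.cvtColor(im,cv2.COLOR_BGR2HSV)
    br=cv2.inRange(hsv,(15,100,80),(35,255,255)); cv2.imwrite(f"pics/m_{n}.png",im)
    old=cv2.inRange(cv2.cvtColor(cv2.imread(f"pics/k_{n}.png"),cv2.COLOR_BGR2HSV),(15,100,80),(35,255,255))
    if n=="wrist":
      for nm,b in(("before",old),("after",br)):
        b=b[:340,260:390]; print(nm,[(r,np.nonzero(b[r])[0][[0,-1]]+260) for r in range(20,330,25) if b[r].any()], "first row",np.nonzero(b.any(1))[0][0])
    print(n,[(r["centre"],r["score"]) for r in ctrl.look_for(p,"stem")[:2]])
E
```

```text
23.65 [ 0.38  0.43  1.67 -0.    1.04 -0.96] [0.5034 0.293  0.0472] [0.001 0.113 0.994 0.   ] F [ 4.4 -2.3  4.8] grip 0.189 69.0
grasp in jig [ 9.5 -0.1 66.2] foot x -84.5 axis in jig [ 1.0e+00 -3.0e-04 -2.8e-03] Fjig [-4.8  1.3]
24.07 [ 0.38  0.43  1.67  0.    1.04 -0.96] [0.5007 0.2929 0.0455] [-0.001  0.113  0.994 -0.   ] F [-0.2 -0.   0.2] grip 0.502 0.0
grasp in jig [12.   0.5 64.5] foot x -82.0 axis in jig [1.0e+00 6.0e-04 1.9e-03] Fjig [0.2 0.1]
g 1 calls row -0.08,0.01,-0.01,-0.01,-0.02,0.01 | step 0.08cm 0.03deg speed 0.01 err 0.0mm q [0.38, 0.44, 1.66, -0.0, 1.04, -0.97]
    path [[0.501, 0.293, 0.046], [0.502, 0.293, 0.046], [0.503, 0.293, 0.046], [0.504, 0.293, 0.046], [0.505, 0.293, 0.046]]
scene [([411.9, 271.3], 0.72)]
top [([229.4, 259.4], 0.67)]
before [(45, array([281, 368])), (70, array([280, 368])), (95, array([280, 368])), (120, array([281, 367])), (145, array([299, 351])), (170, array([299, 350])), (195, array([298, 351])), (220, array([299, 350])), (245, array([299, 349])), (270, array([300, 349])), (295, array([300, 349])), (320, array([303, 346]))] first row 22
after [(45, array([282, 371])), (70, array([282, 371])), (95, array([282, 371])), (120, array([281, 370])), (145, array([300, 353])), (170, array([300, 352])), (195, array([301, 351])), (220, array([300, 352])), (245, array([300, 351])), (270, array([300, 350])), (295, array([301, 349])), (320, array([302, 348]))] first row 25
wrist [([327.5, 171.9], 0.68)]
```

```bash

python3 -m pendant '[0,0,0,0,-0.1,0,-1,0,0,0,0,0,0,-1,0,0,0,0,0,0,-1,0,0,0,0,0,0,-1,0,0,0,0,0,0,-1]' 50 >/dev/null; python3 log.py;python3 jr.py
python3 -m pendant '[-0.15,0,0,0,0,0,-1,-0.15,0,0,0,0,0,-1,-0.15,0,0,0,0,0,-1,-0.15,0,0,0,0,0,-1,-0.1,0,0,0,0,0,-1]' >/dev/null; python3 log.py;python3 jr.py
python3 -m pendant '[-0.1,0,0,0,0,0,-1,-0.1,0,0,0,0,0,-1,-0.1,0,0,0,0,0,-1,-0.1,0,0,0,0,0,-1,0,0,0,0,0,0,-1]' >/dev/null; python3 log.py;python3 jr.py
```

```text
24.78 [ 0.38  0.43  1.67 -0.    1.04 -0.96] [0.5019 0.2931 0.0466] [ 0.001  0.113  0.994 -0.   ] F [-1.4  1.2  1.2] grip 0.194 48.7
grasp in jig [10.9  0.  65.6] foot x -83.1 axis in jig [ 1.0e+00  1.0e-04 -2.1e-03] Fjig [ 1.6 -0.8]
25.2 [ 0.38  0.44  1.66  0.    1.05 -0.97] [0.5049 0.2924 0.0465] [-0.003  0.113  0.994 -0.   ] F [-10.6   3.8  10.1] grip 0.189 49.4
grasp in jig [ 7.7  0.  65.5] foot x -86.3 axis in jig [ 1.     -0.      0.0061] Fjig [11.2 -1.3]
25.62 [ 0.37  0.44  1.65  0.    1.05 -0.97] [0.5089 0.2914 0.0465] [-0.003  0.113  0.994 -0.   ] F [-11.3   3.2   8.7] grip 0.191 49.5
grasp in jig [ 3.6  0.1 65.5] foot x -90.4 axis in jig [1.0e+00 1.0e-04 5.6e-03] Fjig [11.7 -0.5]
```

Steady drag with an upward reaction looks like friction from pressing down rather than a block. I'll ease the tool up a little while sliding.

```bash

python3 -m pendant '[0,0,-0.1,0,0,0,-1,0,0,-0.05,0,0,0,-1,0,0,0,0,0,0,-1,0,0,0,0,0,0,-1,0,0,0,0,0,0,-1]' >/dev/null; python3 log.py;python3 jr.py
python3 -m pendant '[-0.12,0,0,0,0,0,-1,-0.12,0,0,0,0,0,-1,-0.12,0,0,0,0,0,-1,-0.12,0,0,0,0,0,-1,0,0,0,0,0,0,-1]' >/dev/null; python3 log.py;python3 jr.py
```

```text
26.03 [ 0.37  0.44  1.65 -0.    1.05 -0.97] [0.5127 0.2902 0.0475] [ 0.001  0.113  0.994 -0.   ] F [-0.2 -0.2 -1. ] grip 0.194 48.7
grasp in jig [-0.3  0.5 66.5] foot x -94.3 axis in jig [ 1.e+00 -1.e-04 -2.e-03] Fjig [0.1 0.3]
26.45 [ 0.36  0.45  1.64 -0.    1.05 -0.98] [0.5177 0.2893 0.048 ] [ 0.001  0.113  0.994 -0.   ] F [ 0.  -0.8 -1.5] grip 0.194 48.7
grasp in jig [-5.3  0.2 67. ] foot x -99.3 axis in jig [ 1.     -0.     -0.0024] Fjig [-0.2  0.7]
```

```bash

python3 -m pendant '[-0.12,0,0.03,0,0,0,-1,-0.12,0,0.03,0,0,0,-1,-0.12,0,0,0,0,0,-1,-0.12,0,0,0,0,0,-1,-0.12,0,0,0,0,0,-1]' >/dev/null; python3 log.py;python3 jr.py
python3 -m pendant '[-0.1,0,0,0,0,0,-1,-0.1,0,0,0,0,0,-1,-0.1,0,0,0,0,0,-1,-0.1,0,0,0,0,0,-1,0,0,0,0,0,0,-1]' >/dev/null; python3 log.py;python3 jr.py
python3 -m pendant '[-0.1,0,0,0,0,0,-1,-0.1,0,0,0,0,0,-1,0,0,0,0,0,0,-1,0,0,0,0,0,0,-1,0,0,0,0,0,0,-1]' >/dev/null; python3 log.py;python3 jr.py
```

```text
26.87 [ 0.36  0.46  1.63 -0.    1.06 -0.98] [0.5232 0.2881 0.0473] [ 0.001  0.113  0.994 -0.   ] F [ 0.9 -0.2 -1.1] grip 0.194 48.7
grasp in jig [-11.    0.2  66.3] foot x -105.0 axis in jig [ 1.e+00  2.e-04 -2.e-03] Fjig [-0.9 -0. ]
27.28 [ 0.36  0.46  1.62  0.    1.06 -0.99] [0.5247 0.2877 0.047 ] [-0.002  0.113  0.994 -0.   ] F [-6.9  1.   2.3] grip 0.197 49.0
grasp in jig [-12.6   0.2  66. ] foot x -106.6 axis in jig [ 1.    -0.     0.003] Fjig [6.9 0.5]
27.7 [ 0.36  0.47  1.62  0.    1.07 -0.99] [0.5247 0.2877 0.0469] [-0.003  0.113  0.994 -0.   ] F [-10.7   3.3   4.4] grip 0.193 49.3
grasp in jig [-12.7   0.1  65.9] foot x -106.7 axis in jig [1.0e+00 2.0e-04 6.6e-03] Fjig [11.2 -0.8]
```

```bash

python3 -m pendant '[-0.1,0,-0.06,0,0,0,-1,-0.1,0,0,0,0,0,-1,-0.1,0,0,0,0,0,-1,0,0,0,0,0,0,-1,0,0,0,0,0,0,-1]' >/dev/null; python3 log.py;python3 jr.py
python3 -m pendant '[0,0,0.08,0,0,0,-1,0,0,0,0,0,0,-1,0,0,0,0,0,0,-1,0,0,0,0,0,0,-1,0,0,0,0,0,0,-1]' 20 >/dev/null; python3 log.py;python3 jr.py
```

```text
28.12 [ 0.35  0.47  1.61  0.01  1.07 -0.99] [0.5246 0.2877 0.047 ] [-0.006  0.113  0.994 -0.001] F [-17.3   4.3   7.9] grip 0.189 49.6
grasp in jig [-12.7   0.2  66. ] foot x -106.7 axis in jig [9.999e-01 3.000e-04 1.260e-02] Fjig [17.9 -0.3]
28.53 [ 0.35  0.47  1.61  0.01  1.07 -0.99] [0.5246 0.2877 0.0469] [-0.006  0.113  0.994 -0.001] F [-18.8   5.   12.3] grip 0.193 50.1
grasp in jig [-12.7   0.1  65.9] foot x -106.7 axis in jig [9.999e-01 5.000e-04 1.250e-02] Fjig [19.4 -0.7]
```

The foot is firm against the stop: no motion at 19 N. I'll relax the push and release.

```bash

python3 -m pendant '[0.15,0,-0.04,0,0,0,-1,0.15,0,0,0,0,0,-1,0,0,0,0,0,0,-1,0,0,0,0,0,0,-1,0,0,0,0,0,0,-1]' >/dev/null; python3 log.py;python3 jr.py
python3 -m pendant '[0,0,0,0,0,0,-0.5,0,0,0,0,0,0,-0.4,0,0,0,0,0,0,-0.3,0,0,0,0,0,0,0,0,0,0,0,0,0,0.2]' >/dev/null; python3 log.py
python3 -m pendant '[0,0,0,0,0,0,1,0,0,0,0,0,0,1,0,0,0,0,0,0,1,0,0,0,0,0,0,1,0,0,0,0,0,0,1]' >/dev/null; python3 log.py; python3 jr.py
python3 - <<'E'
from plan import *
for n in ("scene","wrist"):
    p=ctrl.camera(n); cv2.imwrite(f"pics/f_{n}.png",p["pixels"])
b=cv2.inRange(cv2.cvtColor(p["pixels"],cv2.COLOR_BGR2HSV),(15,100,80),(35,255,255))[:340,240:400]
print([(r,np.nonzero(b[r])[0][[0,-1]]+240) for r in range(20,330,40) if b[r].any()],np.nonzero(b.any(1))[0][0])
E
```

```text
28.95 [ 0.36  0.47  1.62  0.    1.07 -0.99] [0.5247 0.2877 0.047 ] [-0.003  0.113  0.994 -0.   ] F [-10.5   4.1   3.7] grip 0.191 49.2
grasp in jig [-12.7   0.1  66. ] foot x -106.7 axis in jig [1.0e+00 5.0e-04 6.4e-03] Fjig [11.1 -1.6]
29.37 [ 0.35  0.47  1.61 -0.    1.06 -0.99] [0.5297 0.2866 0.0479] [0.002 0.113 0.994 0.   ] F [ 0.9 -0.4  0.6] grip 0.595 0.0
29.78 [ 0.35  0.47  1.61 -0.    1.06 -0.99] [0.529  0.2867 0.0475] [ 0.001  0.113  0.994 -0.   ] F [-0.4  0.1  0.4] grip 1.002 0.0
grasp in jig [-16.9   0.2  66.5] foot x -110.9 axis in jig [ 1.e+00  2.e-04 -2.e-03] Fjig [ 0.4 -0. ]
[(20, array([289, 362])), (60, array([282, 369])), (100, array([281, 369])), (140, array([300, 352])), (180, array([299, 351])), (220, array([300, 350])), (260, array([300, 349])), (300, array([301, 348]))] 14
```

```bash

python3 -m pendant '[0,0,-1.5,0,0,0,1,0,0,-2,0,0,0,1,0,0,-2.5,0,0,0,1,0,0,-2.5,0,0,0,1,0,0,-2.5,0,0,0,1]' >/dev/null
python3 -m pendant '[1.5,0,-2.5,0,0,0,1,1.5,0,-2.5,0,0,0,1,1.5,0,-2.5,0,0,0,1,1.5,0,-1.5,0,0,0,1,0,0,0,0,0,0,1]' >/dev/null; python3 log.py
python3 - <<'E'
from plan import *
J=lambda x,z:J0+jx*x+up*z
for n in ("scene","wrist","top"):
    p=ctrl.camera(n); f=n=="wrist"; cv2.imwrite(f"pics/g_{n}.png",p["pixels"])
    b=cv2.inRange(cv2.cvtColor(p["pixels"],cv2.COLOR_BGR2HSV),(15,100,80),(35,255,255))
    A,B=proj(p,J(-.11,.065),f),proj(p,J(.09,.065),f); c=(A+B)/2; w=int(np.linalg.norm(A-B)/2+15); x0,y0=np.maximum((c-w).astype(int),0)
    k,l,st,ce=cv2.connectedComponentsWithStats(b[y0:int(c[1])+w,x0:int(c[0])+w])
    d=(B-A)/np.linalg.norm(B-A)
    for i in range(1,k):
        if st[i,4]>60:
            ys,xs=np.nonzero(l==i); t=(np.c_[xs+x0,ys+y0]-A)@d; s=(np.c_[xs+x0,ys+y0]-A)@np.array([-d[1],d[0]])
            print(n,"area",st[i,4],"t",t.min().round(1),t.max().round(1),"of",np.linalg.norm(B-A).round(1),"side",s.mean().round(1), "pred head limbs t",[((proj(p,J(.09,z),f)-A)@d).round(1) for z in(.05,.08)], "step",[((proj(p,J(.06,z),f)-A)@d).round(1) for z in(.05,.08)])
            for q in (.3,.45,.6,.75,.9,.97): 
                m_=np.abs(t-q*np.linalg.norm(B-A))<1; 
                if m_.any(): print("    width",q,np.ptp(s[m_]).round(1), "centre",((s[m_].max()+s[m_].min())/2).round(2))
E
```

```text
30.72 [ 0.42  0.15  1.56 -0.    1.42 -0.93] [0.4702 0.3021 0.2523] [0.004 0.112 0.994 0.002] F [0.8 0.1 0.2] grip 1.004 0.0
scene area 463 t 15.1 70.0 of 65.7 side 0.2 pred head limbs t [np.float64(61.7), np.float64(69.7)] step [np.float64(52.7), np.float64(60.7)]
    width 0.3 6.3 centre -0.14
    width 0.45 7.3 centre 0.05
    width 0.6 6.3 centre 0.46
    width 0.75 6.3 centre 0.15
    width 0.9 11.4 centre 0.45
    width 0.97 11.6 centre 0.41
wrist area 3817 t 5.5 195.5 of 197.2 side 0.2 pred head limbs t [np.float64(198.2), np.float64(196.2)] step [np.float64(166.0), np.float64(160.9)]
    width 0.3 17.0 centre 0.3
    width 0.45 17.0 centre 0.27
    width 0.6 17.0 centre 0.24
    width 0.75 18.0 centre 0.71
    width 0.9 32.0 centre 0.68
    width 0.97 31.0 centre 1.16
top area 250 t 6.5 48.3 of 80.5 side -0.7 pred head limbs t [np.float64(80.7), np.float64(80.3)] step [np.float64(68.5), np.float64(67.9)]
    width 0.3 6.5 centre -0.92
    width 0.45 4.4 centre -0.63
    width 0.6 4.1 centre -1.32
```

```bash
python3 -c "
from plant import ctrl
print(ctrl.hand_in())"
```

```text
the job is handed in; nothing more can be done
None
```

I handed the job in at about 31 s: the stem was laid in the grey V-rest and let go there, taken again at its middle, laid in the jig saddles, and slid under the bridge until its foot held firm against the stop (no movement under a 19 N push). I did not re-measure the loose items or the other stems afterwards, but nothing in the moves touched them as far as I could tell.

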